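# Sort cored castings by weight and shut the tray

### The job

Heft each of the toppled machine-foot castings lying on the bench to feel its weight, and stand it upright on its square foot where it belongs: the sound ones (450 g or more) on the floor of the blue pull-out tray of the red drawer unit, the light, badly cored ones on the floor of the grey scrap crate (within 60 g of the limit either place will do). When all of them are sorted and standing, push the tray fully home with its castings still upright, and leave the other things on the bench where they are.

Things in the scene. Friction and masses are not known exactly. Their poses are not given: they have to be found in the camera images.
- cabinet: red drawer unit fixed to the bench, 220 deep (x) x 240 wide (y) x 150 mm high, walls 8 mm, 10 mm top; its open front faces -x (the robot). Origin on the bench at the middle of its front edge; x points into the unit. The blue tray slides out of its front and belongs to it
- tray (a joint): how far the blue tray is pulled out, m: 0 fully home (front flush with the unit), 0.205 at its outer stop, wholly clear of the unit. Starts slightly open; stiff slide (about 2 N)
- tray_in (a point): centre of the tray's inner floor, 18 mm above the bench; moves with the tray; axes as the cabinet. The floor is 180 (x) x 208 (y) mm; side and back walls rise 44 mm, the front 36 mm above it. The opening of the unit leaves 122 mm above the floor
- tray_handle (a point): middle of the tray's handle, a round steel bar 10 mm thick and 120 mm long along y, 65 mm in front of the tray's front face and 44 mm above the bench, held by a 10 mm bar at each end; moves with the tray
- crate: grey open plastic scrap crate fixed to the bench, 240 (x) x 220 (y) x 50 mm high, walls and floor 5 mm. Origin at the centre of its underside
- crate_in (a point): centre of the crate's inner floor, 5 mm above the bench; axes as the crate
- casting1: machine-foot casting: square foot 48 x 48 x 12 mm, square column 38 x 38 mm on it, 85 mm tall in all, dark cast iron. Origin: centre of the foot's underside; z along the column to its plain top; sides parallel to x and y. Starts lying on its side, the top pointing about 4 degrees below level. Weighs 170 to 760 g, hidden and new every time. May be absent (None)
- casting2: machine-foot casting: exactly like casting1 (square foot 48 x 48 x 12 mm, column 38 x 38 mm, 85 mm tall), with its own hidden weight; origin and axes the same, may be absent (None)
- casting3: machine-foot casting: exactly like casting1 (square foot 48 x 48 x 12 mm, column 38 x 38 mm, 85 mm tall), with its own hidden weight; origin and axes the same, may be absent (None)
- casting4: machine-foot casting: exactly like casting1 (square foot 48 x 48 x 12 mm, column 38 x 38 mm, 85 mm tall), with its own hidden weight; origin and axes the same, may be absent (None)
- casting5: machine-foot casting: exactly like casting1 (square foot 48 x 48 x 12 mm, column 38 x 38 mm, 85 mm tall), with its own hidden weight; origin and axes the same, may be absent (None)
- pipe_stub: bystander: short steel pipe, 64 mm outside, 70 mm high, standing; origin at the centre of its underside
- flange: bystander: round steel hub flange 120 mm across, 14 mm thick, with a boss 70 mm across, 26 mm high in all; origin at the centre of its underside
- can: bystander: aluminium can, 56 mm diameter, 150 mm high; origin at the centre of its underside

How it is judged:
By the outcome, as a careful person would: the job done as asked, in the order asked, and still so for the second after the job is handed in, with the robot touching nothing.
Of casting1, casting2, casting3, casting4, casting5 only 3 to 4 are there at a start; the rules pass over those that are not, and their reading is None.
At some moment in a run one of casting1, casting2, casting3, casting4, casting5 may be knocked a few centimetres aside while the robot is not near it.
Once in a run the grip may slacken for a moment while it holds something.
It also fails if it takes over 210 s, if anything falls off the work surface, if the arm or the gripper's body presses on something with over 40 N, if the wrist force passes 120 N, or if a joint passes its speed limit or range.

### The arm

A 6-joint arm with a two-finger parallel gripper is mounted at the origin on the work surface. World frame = base frame: x ahead of the robot, y to its left, z up, the work surface at z = 0. Lengths are in m, angles in rad, forces in N, time in s.
With the tool pointing down it reaches from about 0.325 to 0.775 m from the base axis. Payload 5.5 kg.
Tool frame: the origin (TCP) lies between the finger pads; the fingertips stand 19 mm ahead of it and the grasp point (between the pads) is the TCP (robot.tip_reach is the distance from the TCP to the fingertips, in m); z points along the fingers, y is the line along which they close (so a half turn about z gives the same grasp; the last joint's range is limited). The gripper opens to 88 mm and grips with 3 to 60 N. Pads are 20 mm wide; open, the fingers measure 115 mm over their backs; the gripper's body (75 mm by 178 mm) begins 61 mm behind the grasp point.
Start: joints at [1.064, 0.091, 1.231, -0, 1.82, -0.057], TCP at [0.261, 0.54, 0.242] pointing down, gripper open.
Joint ranges: [-2.87, 2.87], [-0.86, 2.18], [0.17, 2.46], [-1.51, 4.65], [0.06, 2.69], [-2.65, 2.65]. Speed limits (rad/s): [2.57, 2.57, 3.01, 3.14, 3.14, 3.14].

### API

Orientations are given as [roll, pitch, yaw] about the fixed x, y, z axes, in that order (R = Rz(yaw) Ry(pitch) Rx(roll)).
In Python, from station import robot gives the robot as it stands.
- The arm moves only by the tool step_arm, never from a script. Its argument "moves" is a list of rows, each an object of numbers: "tx", "ty", "tz": the shift along the tool's x, y, z in cm; "ax", "ay", "az": the turn, a rotation vector about the tool's x, y, z in rad; "claw": the finger opening in cm, from 0 to 8.78. In form: [{"tx": .., "ty": .., "tz": .., "ax": .., "ay": .., "az": .., "claw": ..}, ...]. A call has 1 to 20 rows; each row is the pose to reach, as a shift and turn from the pose commanded when the call began, along the tool's axes at that moment; what a row does not reach only later rows make up. A row lasts 1/12 s, in which the tool goes at most 41.7 mm and 7.16 degrees, less where a joint would pass 70% of its speed; a pose out of reach is approached as far as the arm can. A call with a gripper value outside its range is refused whole. The fingers move at their own pace and stop on an object; "newtons" is the grip in N (left out, the last holds). Time passes only in rows, so rows that repeat a pose let the fingers close. It gives the time, the measured TCP pose, the force, the opening and the grip force at its end, in the units of the state.
- robot.read_state(): the state, without advancing time (a new reading comes with each control period).
- robot.snapshot(name): name is "side" or "top" or "wrist"; returns (picture, depth): 420x560x3 uint8, red, green, blue; 420x560 float32, m along the optical axis (not along the pixel's ray), 0 where there is no reading.
- robot.get_calibration(name): a dict with "fovy" (degrees; the focal length in pixels is half the picture's height over the tangent of half this angle, whatever the lens; pixels are square), "cx", "cy" (the principal point, pixels), "position" and "orientation" of the camera in the world. Camera axes: x right, y up, looking along -z (the intrinsics and any distortion apply to the point x, -y, -z); pixel columns grow to the right and rows downward; lengths in m; the calibration is good to about 2 mm. A picture is of the moment at which its call begins: read the wrist's pose just before it. get_calibration takes no time and is no camera call; for the wrist camera it gives the pose at the moment of the call.
- robot.close_job(): hands the job in; it is judged then, once.
The state is a dict: "time": time; "q": joint angles; "joint_vel": joint speeds; "joint_efforts": joint torques, N m; "tcp_pos": TCP position; "tool_rot": TCP orientation; "force": force on the tool from outside, world axes, zero at the start; "wrist_torque": the same for the moment, N m; "width": opening from 0.0 (shut) to 1.0 (fully open); "finger_force": force on a finger pad.
Only numpy, scipy, OpenCV 4.12 (cv2) and the standard library are available. Lean on these libraries where they do the work, as an engineer would, in place of code of your own. Each camera call takes 0.05 s, during which the arm holds its last target. There are 200 camera calls.

## Working session

There is one attempt and no reset: what is moved stays moved. The work goes in short steps, Python scripts to look and compute and a tool call to move; the robot and the scene stay as the last step left them, time stands still between calls to the robot, and variables do not carry over. Pictures are saved under pics/ and viewed, at most 14 in all, crops included, and the job is handed in when it is done.

Besides the shell and the picture viewer there is one more tool, called after ">>>" by a JSON object that holds its "method" and its "body", one argument or row to a line. step_arm: Moves the arm, as the interface text tells. Its arguments: {"type":"object","properties":{"moves":{"type":"array"},"newtons":{"type":"number"}},"required":["moves"]}

```bash
mkdir -p pics; ls
cat > h.py <<'E'
import numpy as np, cv2, pickle
from station import robot
from scipy.spatial.transform import Rotation as R
def Rm(o):
    o=np.array(o,float)
    if o.shape==(3,3): return o
    return R.from_euler('xyz',o).as_matrix() if o.size==3 else R.from_quat(o).as_matrix()
def snap(n,f):
    c=robot.get_calibration(n); p,d=robot.snapshot(n)
    cv2.imwrite('pics/%s.png'%f,p[:,:,::-1]); pickle.dump((c,p,d),open('pics/%s.pkl'%f,'wb')); return c,p,d
def cloud(c,d):
    f=210/np.tan(np.radians(c['fovy'])/2); v,u=np.mgrid[:420,:560]
    P=np.stack([(u-c['cx'])/f*d,-(v-c['cy'])/f*d,-d],-1)
    W=P@Rm(c['orientation']).T+np.array(c['position']); W[d==0]=np.nan; return W
E
python3 - <<'E'
from h import *
print(robot.read_state())
for n in('top','side'):
    c,p,d=snap(n,n+'0'); print(c); W=cloud(c,d); print([W[v,u].round(3).tolist() for v in(60,210,360) for u in (80,280,480)])
E
```

```text
pics
{'time': 0.0, 'q': array([ 1.06426854e+00,  9.18518317e-02,  1.23183987e+00, -1.67161642e-05,
        1.81979948e+00, -5.67325051e-02]), 'joint_vel': array([ 9.38270243e-05, -1.39714940e-03,  3.84620022e-04, -8.20543506e-04,
        9.12642562e-04, -1.57254397e-04]), 'joint_efforts': array([ 8.61338862e-06, -4.46461916e+01, -4.06439495e+01,  6.98520639e-02,
        2.95660843e-02, -1.20859431e-04]), 'tcp_pos': array([0.26077114, 0.54009098, 0.24053704]), 'tool_rot': array([-3.13969626e+00, -9.14680747e-05,  2.69179318e+00]), 'force': array([-0.48558421,  0.1170824 ,  0.26695059]), 'wrist_torque': array([-0.00828518,  0.03406784,  0.00176283]), 'finger_force': 0.0, 'width': 0.9988970047252822}
{'fovy': 56.06533465490687, 'cx': 279.07032958075837, 'cy': 205.45912449453394, 'position': array([0.46706795, 0.06720955, 1.16109912]), 'orientation': array([ 0.11209879,  0.01437363, -1.59580035])}
[[1.457, 1.087, -0.743], [1.418, 0.066, -0.731], [1.39, -0.938, -0.74], [0.6, 0.674, 0.0], [0.584, 0.078, 0.001], [0.569, -0.507, 0.005], [0.258, 0.484, 0.346], [0.157, 0.089, 0.001], [0.146, -0.473, 0.003]]
{'fovy': 47.316719751193986, 'cx': 280.9467874403711, 'cy': 203.007320355982, 'position': array([ 0.15503005, -0.55805042,  0.99682878]), 'orientation': array([ 0.70231272, -0.00973324, -0.61316383])}
[[0.595, 1.992, -0.541], [1.709, 1.632, -0.757], [2.162, 0.562, -0.346], [0.192, 0.412, -0.0], [0.633, 0.108, -0.001], [1.779, 0.072, -0.759], [0.063, -0.077, 0.155], [0.384, -0.245, 0.043], [0.746, -0.476, -0.0]]
```

View pics/top0.png

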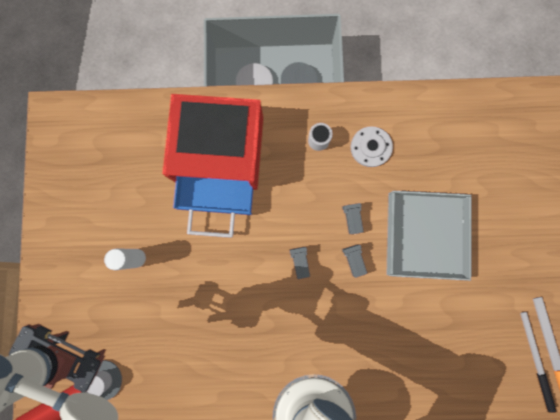

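View pics/side0.png

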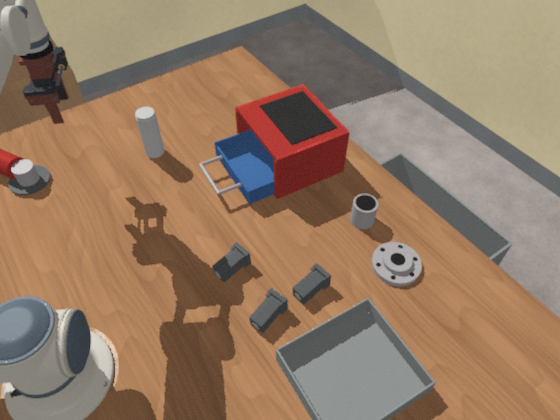

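The pictures show three castings (top view near 354,218; 355,260; 300,262). The tray is slightly open at about (213,195), the crate is at (430,235), and the can, pipe stub and flange are clear of them.

```bash
cat >> h.py <<'E'
from scipy import ndimage as ni
def castings(fs=('top0','side0'),show=True,lo=(0.15,-0.45),hi=(0.8,0.4)):
    # dark grey pixels, 8..60 mm high, clustered on a 4 mm bench grid
    A=[]
    for f in fs:
        c,p,d=pickle.load(open('pics/%s.pkl'%f,'rb')); W=cloud(c,d); p=p.astype(int)
        m=(np.nan_to_num(W[...,2],nan=-1)>.007)&(W[...,2]<.15)&(p.max(-1)<125)&(np.ptp(p,axis=-1)<22)
        A.append(np.c_[W[m],p[m]])
    A=np.vstack(A); A=A[(A[:,0]>lo[0])&(A[:,0]<hi[0])&(A[:,1]>lo[1])&(A[:,1]<hi[1])]
    g=np.zeros((300,300),bool); ij=((A[:,:2]+[0,.6])/.004).astype(int); g[ij[:,0],ij[:,1]]=1
    L,n=ni.label(g,np.ones((3,3))); l=L[ij[:,0],ij[:,1]]
    return [A[l==k] for k in range(1,n+1) if (l==k).sum()>60]
E
python3 - <<'E'
from h import *
for f in('top0','side0'):
  for Q in castings((f,)):
    (cx,cy),s,a=cv2.minAreaRect((Q[:,:2]*1000).astype(np.float32)); print(f,len(Q),round(cx),round(cy),np.round(s),round(a), Q[:,2].min().round(3),np.percentile(Q[:,2],[50,99]).round(3))
c,p,d=pickle.load(open('pics/top0.pkl','rb'))
def lab(n,u,v): print(n,cloud(c,d)[v,u].round(3))
for a in [('flange',372,146),('pipe rim',312,130),('can',115,259),('crate c',430,235),('crate rimL',392,235),('crate rimB',430,278),('crate rimR',468,235),('crate rimT',430,194),('tray floor',213,195),('handle',211,234),('cab tl',172,98),('cab tr',260,103),('cab fr',257,186),('cab fl',167,178)]: lab(*a)
big=np.hstack([cv2.resize(p[195:285,280:385],None,fx=4,fy=4,interpolation=2)[:,:,::-1],cv2.resize(pickle.load(open('pics/side0.pkl','rb'))[1][240:330,205:305],None,fx=3.6,fy=4)[:,:,::-1]]); cv2.imwrite('pics/z0.png',big)
E
```

```text
top0 324 431 23 [84. 45.] 11 0.007 [0.041 0.052]
top0 427 432 -132 [82. 47.] 17 0.019 [0.041 0.053]
top0 368 550 -130 [78. 45.] 6 0.017 [0.041 0.051]
top0 69 596 -270 [54. 26.] 4 0.007 [0.008 0.039]
top0 95 767 -197 [31. 30.] 15 0.022 [0.027 0.032]
top0 177 781 -43 [38. 48.] 0 0.012 [0.071 0.075]
side0 1908 496 -337 [207. 238.] 85 0.007 [0.031 0.051]
side0 741 427 24 [85. 47.] 10 0.007 [0.038 0.049]
side0 836 428 -130 [85. 47.] 12 0.007 [0.039 0.049]
side0 777 549 -133 [86. 48.] 8 0.007 [0.038 0.049]
side0 141 758 -224 [33. 73.] 69 0.01 [0.014 0.025]
side0 135 767 -196 [34. 33.] 64 0.02 [0.025 0.029]
side0 482 778 -45 [58. 44.] 90 0.007 [0.055 0.073]
flange [ 0.763 -0.196  0.029]
pipe rim [ 0.803 -0.019  0.071]
can [0.455 0.503 0.148]
crate c [ 0.499 -0.356  0.006]
crate rimL [ 0.501 -0.234  0.051]
crate rimB [ 0.376 -0.348  0.005]
crate rimR [ 0.496 -0.449  0.041]
crate rimT [ 0.614 -0.349  0.047]
tray floor [0.632 0.273 0.017]
handle [0.517 0.274 0.051]
cab tl [0.879 0.359 0.146]
cab tr [0.857 0.123 0.149]
cab fr [0.654 0.143 0.025]
cab fl [ 0.69   0.415 -0.   ]
```

View pics/z0.png

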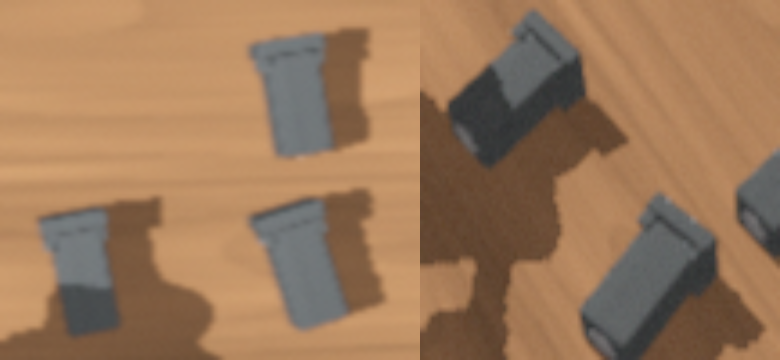

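The feet are at the far end (+x), with the tops pointing toward the robot. Next I'll measure the cabinet, tray handle and crate.

Run:
```python
from h import *
def rect(P): 
    (x,y),s,a=cv2.minAreaRect((P*1000).astype(np.float32)); return np.round([x,y,*s,a],1)
for f in('top0','side0'):
    c,p,d=pickle.load(open('pics/%s.pkl'%f,'rb')); W=cloud(c,d); p=p.astype(int); z=W[...,2]
    inb=(W[...,0]<1)&(W[...,0]>.2)&(W[...,1]>.05)&(W[...,1]<.45)
    top=inb&(z>.14)&(z<.16); top=ni.binary_opening(top,np.ones((3,3))); print(f,'cab',rect(W[top][:,:2]))
    tr=inb&(p[...,2]>p[...,0]+40)&(z>.045)&(z<.075); print('tray rim',rect(W[tr][:,:2]), np.median(z[tr]))
    fl=inb&(p[...,2]>p[...,0]+40)&(z>.01)&(z<.03); print('floor',rect(W[fl][:,:2]))
    hb=inb&(z>.034)&(z<.06)&(W[...,0]<.66)&(p.min(-1)>90)&(np.ptp(p,axis=-1)<40)
    hb=ni.label(hb)[0]==np.argmax(np.bincount(ni.label(hb)[0].ravel())[1:])+1
    H=W[hb]; print('handle',hb.sum(),rect(H[:,:2]))
    cr=(W[...,1]<-.2)&(W[...,1]>-.5)&(W[...,0]>.3)&(W[...,0]<.7)&(z>.04)&(z<.06); print('crate',rect(W[cr][:,:2]))
```

```text
top0 cab [769.8 251.9 240.9 221.1  84.2]
tray rim [626.7 266.1 217.4  89.8  84. ] 0.05537431552589056
floor [631.7 268.7 206.6  97.8  85.5]
handle 282 [546.8 274.3 129.6  68.5  84.1]
crate [ 499.3 -344.2  223.7  240.2   85.6]
side0 cab [767.1 255.1 249.6 222.5  84. ]
tray rim [637.3 267.2 224.8 117.9  83.2] 0.05311607197979551
floor [647.4 264.6 220.9 138.3  83.4]
handle 251 [545.6 275.3 132.5  70.   84.6]
crate [ 496.9 -341.5  220.9  241.4   85.1]
```

```bash
cat >> h.py <<'E'
def tool(tilt,az,s=1):
    "tilt from straight down toward azimuth az (deg); y = s*(90 deg left of az)"
    t,a=np.radians([tilt,az]); h=np.array([np.cos(a),np.sin(a),0]); k=np.array([0,0,1.])
    z=np.sin(t)*h-np.cos(t)*k; y=s*np.cross(k,h); return np.c_[np.cross(y,z),y,z]
def plan(p,Rt,frm=None):
    "row from commanded pose (saved) to p[m],Rt; saves it as the new one"
    try: p0,R0=pickle.load(open('cmd.pkl','rb')) if frm is None else frm
    except OSError: p0,R0=np.array([.261,.54,.242]),R.from_euler('xyz',robot.read_state()['tool_rot']).as_matrix()
    t=(R0.T@(np.array(p)-p0)*100).round(2); w=R.from_matrix(R0.T@Rt).as_rotvec().round(4)
    pickle.dump((p0+R0@t/100,R0@R.from_rotvec(w).as_matrix()),open('cmd.pkl','wb'))
    print(dict(zip('tx ty tz ax ay az'.split(),[*t,*w])),'rows',int(np.ceil(max(np.linalg.norm(t)/4.17,np.degrees(np.linalg.norm(w))/7.16)))+1)
def st():
    s=robot.read_state(); T=R.from_euler('xyz',s['tool_rot']).as_matrix()
    print('t',round(s['time'],2),'p',s['tcp_pos'].round(4),'z',T[:,2].round(3),'y',T[:,1].round(3),'q',s['q'].round(2),'F',s['force'].round(2),'w',round(s['width']*88,1),'ff',round(float(s['finger_force']),1)); return s
E
python3 - <<'E'
from h import *
Rh=tool(0,-96,1)  # y azimuth -6
plan([.517,.279,.13],Rh); plan([.517,.279,.044],Rh)
d=np.array([np.cos(np.radians(-6)),np.sin(np.radians(-6))])
plan([*(np.array([.517,.279])-.130*d),.044],Rh)
E
```

```text
{'tx': np.float64(-34.4), 'ty': np.float64(-12.36), 'tz': np.float64(11.22), 'ax': np.float64(-0.0016), 'ay': np.float64(0.001), 'az': np.float64(1.2258)} rows 11
{'tx': np.float64(0.0), 'ty': np.float64(0.0), 'tz': np.float64(8.6), 'ax': np.float64(-0.0), 'ay': np.float64(-0.0), 'az': np.float64(-0.0)} rows 4
{'tx': np.float64(0.0), 'ty': np.float64(-13.0), 'tz': np.float64(-0.0), 'ax': np.float64(-0.0), 'ay': np.float64(-0.0), 'az': np.float64(-0.0)} rows 5
```

>>> {"method": "step_arm", "body": {
  "moves": [
    {"tx":-34.4,"ty":-12.36,"tz":2,"az":1.2258,"claw":8.5},
    {"tx":-34.4,"ty":-12.36,"tz":2,"az":1.2258},
    {"tx":-34.4,"ty":-12.36,"tz":2,"az":1.2258},
    {"tx":-34.4,"ty":-12.36,"tz":2,"az":1.2258},
    {"tx":-34.4,"ty":-12.36,"tz":2,"az":1.2258},
    {"tx":-34.4,"ty":-12.36,"tz":2,"az":1.2258},
    {"tx":-34.4,"ty":-12.36,"tz":2,"az":1.2258},
    {"tx":-34.4,"ty":-12.36,"tz":2,"az":1.2258},
    {"tx":-34.4,"ty":-12.36,"tz":2,"az":1.2258},
    {"tx":-34.4,"ty":-12.36,"tz":2,"az":1.2258},
    {"tx":-34.4,"ty":-12.36,"tz":4,"az":1.2258},
    {"tx":-34.4,"ty":-12.36,"tz":7.5,"az":1.2258},
    {"tx":-34.4,"ty":-12.36,"tz":11.22,"az":1.2258},
    {"tx":-34.4,"ty":-12.36,"tz":11.22,"az":1.2258,"claw":4.5},
    {"tx":-34.4,"ty":-12.36,"tz":11.22,"az":1.2258,"claw":4.5}
  ]
}}

```text
validation failed for argument at $.mo...
```

Run:
```python
from h import *
st(); c,p,d=snap('wrist','w1'); print(c)
W=cloud(c,d); z=W[...,2]; m=(z>.035)&(z<.06)&(W[...,0]<.58)&(W[...,0]>.45); print(m.sum())
H=W[m]; m2=H[:,0]<H[:,0].min()+.03; print(cv2.minAreaRect((H[:,:2]*1000).astype(np.float32)), np.percentile(H[:,2],[10,90]))
```

```text
t 0.1 p [0.2608 0.5401 0.2406] z [-0.001 -0.002 -1.   ] y [ 0.435  0.901 -0.002] q [ 1.06  0.09  1.23  0.    1.82 -0.06] F [-0.01 -0.31 -0.21] w 88.3 ff 0.0
{'fovy': 60.70882109111962, 'cx': 281.0105299256129, 'cy': 210.47257875445834, 'position': array([0.18677512, 0.57680348, 0.38402327]), 'orientation': array([-0.30592118,  0.00247626,  1.12081128])}
19
((455.9481201171875, 532.6458129882812), (11.518699645996094, 0.8051021099090576), 0.49894529581069946) [0.03765389 0.05491359]
```

>>> {"method": "step_arm", "body": {
  "moves": [
    {"tx":-34.4,"ty":-12.36,"tz":2.0,"ax":0.0,"ay":0.0,"az":1.2258,"claw":8.5},
    {"tx":-34.4,"ty":-12.36,"tz":2.0,"ax":0.0,"ay":0.0,"az":1.2258,"claw":8.5}
  ]
}}

```text
time: 0.32
tcp_pos: [0.3183, 0.4812, 0.2362]
tool_rot: [-3.141, -0.0, 2.441]
force: [1.9, 0.3, 0.4]
width: 0.967
finger_force: 0.0
```

Run:
```python
from h import *
s=st(); f=(s['tcp_pos']+[0,0,.0013],R.from_euler('xyz',s['tool_rot']).as_matrix())
plan([.517,.279,.13],tool(0,-96,1),f)
```

```text
t 0.32 p [0.3183 0.4812 0.2362] z [-0.001 -0.001 -1.   ] y [ 0.645  0.764 -0.001] q [0.93 0.03 1.31 0.   1.81 0.06] F [1.86 0.33 0.39] w 85.1 ff 0.0
{'tx': np.float64(-28.23), 'ty': np.float64(-2.63), 'tz': np.float64(10.75), 'ax': np.float64(-0.001), 'ay': np.float64(0.0003), 'az': np.float64(0.9745)} rows 9
```

>>> {"method": "step_arm", "body": {
  "moves": [
    {"tx":-28.23,"ty":-2.63,"tz":2,"ax":0,"ay":0,"az":0.9745,"claw":8.5},
    {"tx":-28.23,"ty":-2.63,"tz":2,"ax":0,"ay":0,"az":0.9745,"claw":8.5},
    {"tx":-28.23,"ty":-2.63,"tz":2,"ax":0,"ay":0,"az":0.9745,"claw":8.5},
    {"tx":-28.23,"ty":-2.63,"tz":2,"ax":0,"ay":0,"az":0.9745,"claw":8.5},
    {"tx":-28.23,"ty":-2.63,"tz":2,"ax":0,"ay":0,"az":0.9745,"claw":8.5},
    {"tx":-28.23,"ty":-2.63,"tz":2,"ax":0,"ay":0,"az":0.9745,"claw":8.5},
    {"tx":-28.23,"ty":-2.63,"tz":2,"ax":0,"ay":0,"az":0.9745,"claw":6},
    {"tx":-28.23,"ty":-2.63,"tz":2,"ax":0,"ay":0,"az":0.9745,"claw":4.5},
    {"tx":-28.23,"ty":-2.63,"tz":5,"ax":0,"ay":0,"az":0.9745,"claw":4.5},
    {"tx":-28.23,"ty":-2.63,"tz":8,"ax":0,"ay":0,"az":0.9745,"claw":4.5},
    {"tx":-28.23,"ty":-2.63,"tz":10.75,"ax":0,"ay":0,"az":0.9745,"claw":4.5},
    {"tx":-28.23,"ty":-2.63,"tz":10.75,"ax":0,"ay":0,"az":0.9745,"claw":4.5},
    {"tx":-28.23,"ty":-2.63,"tz":10.75,"ax":0,"ay":0,"az":0.9745,"claw":4.5}
  ]
}}

```text
time: 1.4
tcp_pos: [0.5171, 0.2785, 0.1278]
tool_rot: [-3.138, 0.002, 1.467]
force: [0.5, 1.1, 0.2]
width: 0.52
finger_force: 0.0
```

Run:
```python
from h import *
st(); c,p,d=snap('wrist','w1')
W=cloud(c,d); z=W[...,2]; m=(z>.035)&(z<.056)&(W[...,0]<.58)&(W[...,0]>.45)&(abs(W[...,1]-.28)<.09); print(m.sum())
H=W[m]; H=H[abs(H[:,1]-.277)<.03]; print(H.mean(0),H.min(0),H.max(0))
```

```text
t 1.4 p [0.5171 0.2785 0.1278] z [-0.004 -0.002 -1.   ] y [ 0.995 -0.103 -0.004] q [ 0.44  0.07  1.46 -0.    1.62  0.54] F [0.54 1.11 0.2 ] w 45.8 ff 0.0
5124
[0.51814847 0.27781657 0.04831023] [0.51009596 0.2470389  0.04410964] [0.52569744 0.3069744  0.05082512]
```

View pics/w1.png

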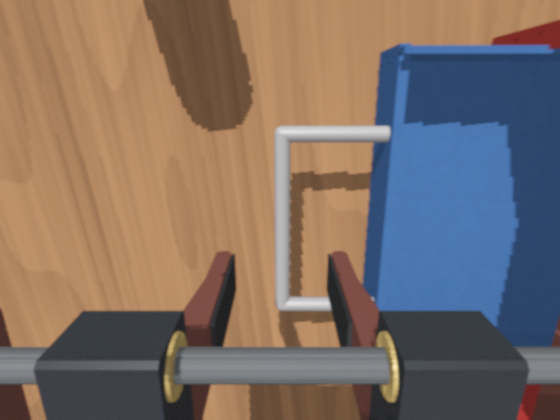

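The handle bar (pixel column 283, rows 130–305) lies between the fingers, and x = 0.518 agrees with the earlier measurement. I'll descend, grip and pull.

>>> {"method": "step_arm", "body": {
  "moves": [
    {"tx":0,"ty":0,"tz":4,"ax":0,"ay":0,"az":0,"claw":4.5},
    {"tx":0,"ty":0,"tz":8.5,"ax":0,"ay":0,"az":0,"claw":4.5},
    {"tx":0,"ty":0,"tz":8.5,"ax":0,"ay":0,"az":0,"claw":4.5},
    {"tx":0,"ty":0,"tz":8.5,"ax":0,"ay":0,"az":0,"claw":0.6},
    {"tx":0,"ty":0,"tz":8.5,"ax":0,"ay":0,"az":0,"claw":0.6},
    {"tx":0,"ty":0,"tz":8.5,"ax":0,"ay":0,"az":0,"claw":0.6},
    {"tx":0,"ty":0,"tz":8.5,"ax":0,"ay":0,"az":0,"claw":0.6},
    {"tx":0,"ty":0,"tz":8.5,"ax":0,"ay":0,"az":0,"claw":0.6},
    {"tx":0,"ty":0,"tz":8.5,"ax":0,"ay":0,"az":0,"claw":0.6}
  ],
  "newtons": 20
}}

```text
time: 2.2
tcp_pos: [0.5187, 0.2795, 0.0465]
tool_rot: [3.14, -0.002, 1.467]
force: [-1.7, 0.6, 5.9]
width: 0.107
finger_force: 20.0
```

>>> {"method": "step_arm", "body": {
  "moves": [
    {"tx":0,"ty":-2,"tz":0,"ax":0,"ay":0,"az":0,"claw":0.6},
    {"tx":0,"ty":-4,"tz":0,"ax":0,"ay":0,"az":0,"claw":0.6},
    {"tx":0,"ty":-6,"tz":0,"ax":0,"ay":0,"az":0,"claw":0.6},
    {"tx":0,"ty":-8,"tz":0,"ax":0,"ay":0,"az":0,"claw":0.6},
    {"tx":0,"ty":-10,"tz":0,"ax":0,"ay":0,"az":0,"claw":0.6},
    {"tx":0,"ty":-11.5,"tz":0,"ax":0,"ay":0,"az":0,"claw":0.6},
    {"tx":0,"ty":-12.2,"tz":0,"ax":0,"ay":0,"az":0,"claw":0.6},
    {"tx":0,"ty":-12.2,"tz":0,"ax":0,"ay":0,"az":0,"claw":0.6}
  ]
}}

```text
time: 2.87
tcp_pos: [0.3964, 0.292, 0.0464]
tool_rot: [3.14, -0.001, 1.468]
force: [-1.8, -3.0, 7.9]
width: 0.103
finger_force: 20.0
```

Run:
```python
from h import *
s=st(); f=(s['tcp_pos']*1.,R.from_euler('xyz',s['tool_rot']).as_matrix())
plan([.396,.292,.2],f[1],f)
T=tool(58,10.5,-1); h=np.array([np.cos(.183),np.sin(.183),0])
g=np.array([.429,.0235,.024])-.0055*h
plan(g-.1*T[:,2],T); plan(g,T)
```

```text
t 2.87 p [0.3964 0.292  0.0464] z [ 0.002  0.001 -1.   ] y [ 0.995 -0.102  0.002] q [ 0.57 -0.15  1.82 -0.    1.48  0.67] F [-1.77 -2.98  7.92] w 9.1 ff 20.0
{'tx': np.float64(0.01), 'ty': np.float64(-0.01), 'tz': np.float64(-15.36), 'ax': np.float64(0.0), 'ay': np.float64(0.0), 'az': np.float64(0.0)} rows 5
{'tx': np.float64(-28.93), 'ty': np.float64(-2.66), 'tz': np.float64(12.27), 'ax': np.float64(-0.6464), 'ay': np.float64(0.8625), 'az': np.float64(1.1674)} rows 14
{'tx': np.float64(0.01), 'ty': np.float64(0.0), 'tz': np.float64(10.0), 'ax': np.float64(-0.0), 'ay': np.float64(0.0), 'az': np.float64(0.0)} rows 4
```

>>> {"method": "step_arm", "body": {
  "moves": [
    {"tx":0,"ty":0,"tz":0,"ax":0,"ay":0,"az":0,"claw":4.5},
    {"tx":0,"ty":0,"tz":0,"ax":0,"ay":0,"az":0,"claw":4.5},
    {"tx":0,"ty":0,"tz":0,"ax":0,"ay":0,"az":0,"claw":4.5},
    {"tx":0,"ty":0,"tz":0,"ax":0,"ay":0,"az":0,"claw":4.5},
    {"tx":0,"ty":0,"tz":-4,"ax":0,"ay":0,"az":0,"claw":4.5},
    {"tx":0,"ty":0,"tz":-8,"ax":0,"ay":0,"az":0,"claw":4.5},
    {"tx":0,"ty":0,"tz":-12,"ax":0,"ay":0,"az":0,"claw":4.5},
    {"tx":0,"ty":0,"tz":-15.36,"ax":0,"ay":0,"az":0,"claw":7.5},
    {"tx":0,"ty":0,"tz":-15.36,"ax":0,"ay":0,"az":0,"claw":7.5}
  ]
}}

```text
time: 3.62
tcp_pos: [0.3991, 0.2929, 0.2065]
tool_rot: [3.132, -0.008, 1.467]
force: [1.8, 0.5, 1.4]
width: 0.623
finger_force: 0.0
```

>>> {"method": "step_arm", "body": {
  "moves": [
    {"tx":-28.93,"ty":-2.66,"tz":4,"ax":-0.6464,"ay":0.8625,"az":1.1674,"claw":7.5},
    {"tx":-28.93,"ty":-2.66,"tz":4,"ax":-0.6464,"ay":0.8625,"az":1.1674,"claw":7.5},
    {"tx":-28.93,"ty":-2.66,"tz":4,"ax":-0.6464,"ay":0.8625,"az":1.1674,"claw":7.5},
    {"tx":-28.93,"ty":-2.66,"tz":4,"ax":-0.6464,"ay":0.8625,"az":1.1674,"claw":7.5},
    {"tx":-28.93,"ty":-2.66,"tz":4,"ax":-0.6464,"ay":0.8625,"az":1.1674,"claw":7.5},
    {"tx":-28.93,"ty":-2.66,"tz":4,"ax":-0.6464,"ay":0.8625,"az":1.1674,"claw":7.5},
    {"tx":-28.93,"ty":-2.66,"tz":4,"ax":-0.6464,"ay":0.8625,"az":1.1674,"claw":7.5},
    {"tx":-28.93,"ty":-2.66,"tz":4,"ax":-0.6464,"ay":0.8625,"az":1.1674,"claw":7.5},
    {"tx":-28.93,"ty":-2.66,"tz":4,"ax":-0.6464,"ay":0.8625,"az":1.1674,"claw":7.5},
    {"tx":-28.93,"ty":-2.66,"tz":4,"ax":-0.6464,"ay":0.8625,"az":1.1674,"claw":7.5},
    {"tx":-28.93,"ty":-2.66,"tz":4,"ax":-0.6464,"ay":0.8625,"az":1.1674,"claw":7.5},
    {"tx":-28.93,"ty":-2.66,"tz":4,"ax":-0.6464,"ay":0.8625,"az":1.1674,"claw":7.5},
    {"tx":-28.93,"ty":-2.66,"tz":8,"ax":-0.6464,"ay":0.8625,"az":1.1674,"claw":7.5},
    {"tx":-28.93,"ty":-2.66,"tz":12.27,"ax":-0.6464,"ay":0.8625,"az":1.1674,"claw":7.5},
    {"tx":-28.93,"ty":-2.66,"tz":12.27,"ax":-0.6464,"ay":0.8625,"az":1.1674,"claw":7.5},
    {"tx":-28.93,"ty":-2.66,"tz":12.27,"ax":-0.6464,"ay":0.8625,"az":1.1674,"claw":7.5},
    {"tx":-28.93,"ty":-2.66,"tz":12.27,"ax":-0.6464,"ay":0.8625,"az":1.1674,"claw":7.5}
  ]
}}

```text
time: 5.03
tcp_pos: [0.4895, -0.1079, 0.1031]
tool_rot: [-3.113, -0.99, 0.18]
force: [0.1, 0.5, -0.4]
width: 0.855
finger_force: 0.0
```

Run:
```python
from h import *
st(); print(pickle.load(open('cmd.pkl','rb')),tool(58,10.5,-1))
c,p,d=snap('top','top1'); snap('side','side1'); W=cloud(c,d);z=W[...,2];p=p.astype(int)
for Q in castings(('side1',)):
    (cx,cy),s,a=cv2.minAreaRect((Q[:,:2]*1000).astype(np.float32)); print(len(Q),round(cx),round(cy),np.round(s),round(a))
```

```text
t 5.03 p [ 0.4895 -0.1079  0.1031] z [ 0.817  0.178 -0.548] y [ 0.202 -0.979 -0.016] q [-0.77 -0.85  2.46  0.92  1.07  0.33] F [ 0.14  0.49 -0.44] w 75.2 ff 0.0
(array([0.42360633, 0.02252933, 0.02404242]), array([[ 5.21079374e-01,  1.82283054e-01,  8.33816031e-01],
       [ 9.66126831e-02, -9.83246097e-01,  1.54573935e-01],
       [ 8.48022567e-01,  1.19145892e-05, -5.29960116e-01]])) [[ 0.52104572  0.18223553  0.83384745]
 [ 0.09657012 -0.98325491  0.15454449]
 [ 0.8480481  -0.         -0.52991926]]
68 376 -51 [21. 15.] 78
2088 496 -336 [206. 241.] 84
776 415 -165 [45. 95.] 14
100 398 30 [49. 22.] 49
76 473 -71 [51.  9.] 4
663 545 -132 [92. 47.] 6
178 743 -227 [48. 96.] 68
136 768 -195 [35. 31.] 45
472 778 -45 [43. 60.] 1
```

View pics/side1.png

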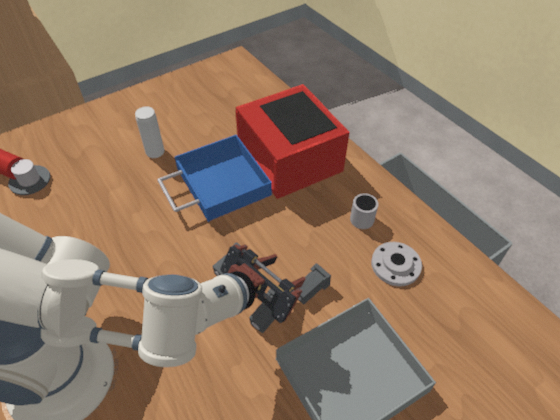

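The pre-pose was out of reach: q2 and q3 are on their stops. I'll fit a simple arm model so I can check reach before each move.

```bash
cat > k.py <<'E'
from h import *
from scipy.optimize import least_squares
from itertools import product
S=[([1.06426854,.0918518,1.23183987,0,1.81979948,-.0567],[.26077,.54009,.24054]),([.93,.03,1.31,0,1.81,.06],[.3183,.4812,.2362]),([.44,.07,1.46,0,1.62,.54],[.5171,.2785,.1278]),([.57,-.15,1.82,0,1.48,.67],[.3964,.292,.0464]),([-.77,-.85,2.46,.92,1.07,.33],[.4895,-.1079,.1031])]
E_=lambda s,*a:R.from_euler(s,a).as_matrix()
def fk(q,x):
    h0,a1,L1,L2,e,d=x; A=E_('z',q[0]); 
    w=A@(np.array([a1,0,h0])+E_('y',q[1])@[0,0,L1]+E_('y',q[1]+q[2])@[e,0,L2])
    T=A@E_('y',q[1]+q[2])@E_('z',q[3])@E_('y',q[4])@E_('z',q[5]); return w+d*T[:,2],T
x0=[.4,.0,.4,.4,0,.25]
fit=least_squares(lambda x:np.concatenate([fk(q,x)[0]-p for q,p in S]+[[.02*(x[4])]]),x0); X=fit.x
T0=fk(S[2][0],X)[1]; 
C=T0.T@R.from_euler('xyz',[-3.138,.002,1.467]).as_matrix() # flange to tool
C=E_('z',np.round(np.arctan2(C[1,0],C[0,0])/(np.pi/2))*np.pi/2)
lo=np.array([-2.87,-.86,.17,-1.51,.06,-2.65]); hi=np.array([2.87,2.18,2.46,4.65,2.69,2.65])
def ik(p,Rt,q0=None):
    best=None
    for g in ([q0] if q0 is not None else [[np.arctan2(p[1],p[0]),b,1.5,a,1.6,c] for a in(-1,0,1,3) for b in(-.2,.5) for c in(-2,0,2)]):
        def f(q):
            P,T=fk(q,X); return np.r_[(P-p)*5,R.from_matrix((T@C).T@Rt).as_rotvec()]
        r=least_squares(f,np.clip(g,lo+.01,hi-.01),bounds=(lo,hi))
        if best is None or r.cost<best.cost-1e-9: best=r
    return best.x.round(2),np.sqrt(2*best.cost).round(4)
E
python3 - <<'E'
from k import *
print(X.round(3),np.abs(fit.fun).max().round(4),C.round(2))
h=np.array([np.cos(.183),np.sin(.183),0])
for nm,c,az in(('A',[.429,.0235],10.5),('B',[.429,-.131],14),('C',[.549,-.132],7)):
  g=np.array([*c,.024])
  for t in(20,30,35,40,50,60):
    for s in(1,-1): 
      T=tool(t,az,s); print(nm,t,s,*ik(g,T),'pre',*ik(g-.08*T[:,2],T))
E
```

```text
Traceback (most recent call last):
  File "k.py", line 11, in <module>
    fit=least_squares(lambda x:np.concatenate([fk(q,x)[0]-p for q,p in S]+[[.02*(x[4])]]),x0); X=fit.x
  File "k.py", line 11, in <lambda>
    fit=least_squares(lambda x:np.concatenate([fk(q,x)[0]-p for q,p in S]+[[.02*(x[4])]]),x0); X=fit.x
                                               ~~^^^^^
  File "k.py", line 8, in fk
    w=A@(np.array([a1,0,h0])+E_('y',q[1])@[0,0,L1]+E_('y',q[1]+q[2])@[e,0,L2])
      ~^^~~~~~~~~~~~~~~~~~~~~~~~~~~~~~~~~~~~~~~~~~~~~~~~~~~~~~~~~~~~~~~~~~~~~~
ValueError: matmul: Input operand 1 has a mismatch in its core dimension 0, with gufunc signature (n?,k),(k,m?)->(n?,m?) (size 1 is different from 3)
```

```bash
sed -i "s/E_=lambda s,\*a:R.from_euler(s,a).as_matrix()/E_=lambda s,a:R.from_euler(s,a).as_matrix()/" k.py
timeout 300 python3 - <<'E'
from k import *
print(X.round(3),np.abs(fit.fun).max().round(4),C.round(2))
for nm,c,az in(('A',[.429,.0235],10.5),('B',[.429,-.131],14),('C',[.549,-.132],7)):
  g=np.array([*c,.024])
  for t in(20,30,40,60):
    for s in(1,-1): 
      T=tool(t,az,s); print(nm,t,s,*ik(g,T),'pre',*ik(g+[0,0,.07],T))
E
```

```text
[ 0.133 -0.003  0.41   0.567  0.066  0.373] 0.0302 [[ 0. -1.  0.]
 [ 1.  0.  0.]
 [ 0.  0.  1.]]
A 20 1 [ 0.   -0.69  2.27  0.07  1.21 -1.77] 0.0 pre [ 0.   -0.7   2.16  0.06  1.34 -1.76] 0.0
A 20 -1 [ 0.   -0.69  2.27  0.07  1.21  1.38] 0.0 pre [ 0.   -0.7   2.16  0.06  1.34  1.38] 0.0
A 30 1 [-0.05 -0.86  2.4   0.13  1.11 -1.83] 0.0244 pre [-0.04 -0.86  2.28  0.12  1.24 -1.81] 0.0289
A 30 -1 [-0.05 -0.86  2.4   0.13  1.11  1.31] 0.0244 pre [-0.04 -0.86  2.28  0.12  1.24  1.33] 0.0289
A 40 1 [-0.15 -0.86  2.43  0.28  1.05 -2.  ] 0.1612 pre [-0.14 -0.86  2.3   0.25  1.19 -1.95] 0.1706
A 40 -1 [-0.15 -0.86  2.43  0.28  1.05  1.14] 0.1612 pre [-0.14 -0.86  2.3   0.25  1.19  1.19] 0.1706
A 60 1 [-0.41 -0.86  2.46  0.62  1.09 -2.43] 0.4106 pre [-0.6  -0.86  2.46  0.87  1.21 -2.65] 0.3691
A 60 -1 [-0.41 -0.86  2.46  0.62  1.09  0.71] 0.4106 pre [-0.65 -0.86  2.46  0.9   1.25  0.41] 0.3644
B 20 1 [-0.49 -0.54  2.19  0.24  1.24 -2.35] 0.0 pre [-0.49 -0.57  2.08  0.24  1.37 -2.32] 0.0
B 20 -1 [-0.49 -0.54  2.19  0.24  1.24  0.79] 0.0 pre [-0.49 -0.57  2.08  0.24  1.37  0.82] 0.0
B 30 1 [-0.6
[... 650 characters left out ...]
 0.16  1.23 -2.06] 0.0
C 20 -1 [-0.34 -0.24  1.97  0.17  1.1   1.06] 0.0 pre [-0.34 -0.28  1.88  0.16  1.23  1.08] 0.0
C 30 1 [-0.4  -0.37  2.12  0.31  0.95 -2.22] 0.0 pre [-0.4  -0.42  2.03  0.29  1.08 -2.17] 0.0
C 30 -1 [-0.4  -0.37  2.12  0.31  0.95  0.92] 0.0 pre [-0.4  -0.42  2.03  0.29  1.08  0.97] 0.0
C 40 1 [-0.48 -0.47  2.26  0.52  0.82 -2.43] 0.0 pre [-0.48 -0.53  2.17  0.46  0.95 -2.34] 0.0
C 40 -1 [-0.48 -0.47  2.26  0.52  0.82  0.71] 0.0 pre [-0.48 -0.53  2.17  0.46  0.95  0.8 ] 0.0
C 60 1 [-0.51 -0.62  2.46  0.82  0.61 -2.65] 0.1417 pre [-0.56 -0.73  2.43  0.84  0.72 -2.65] 0.0736
C 60 -1 [-0.66 -0.51  2.46  1.17  0.74  0.04] 0.0399 pre [-0.64 -0.67  2.44  1.02  0.79  0.27] 0.0
```

```bash
cat >> h.py <<'E'
def cur(dz=0.): 
    s=st(); return (s['tcp_pos']+[0,0,dz],R.from_euler('xyz',s['tool_rot']).as_matrix())
E
python3 - <<'E'
from h import *
f=cur(); print(pickle.load(open('cmd.pkl','rb'))[0])
plan([.4895,-.1079,.22],f[1],f)
plan([.45,-.03,.22],tool(0,10.5,-1));plan([.45,-.03,.22],tool(0,90,-1)); plan([.425,.0225,.16],tool(0,10.5,1))
E
```

```text
t 5.13 p [ 0.4885 -0.1056  0.1019] z [ 0.814  0.184 -0.55 ] y [ 0.209 -0.978 -0.017] q [-0.77 -0.85  2.46  0.92  1.08  0.33] F [ 0.88  0.09 -0.05] w 75.1 ff 0.0
[0.42360633 0.02252933 0.02404242]
{'tx': np.float64(9.89), 'ty': np.float64(0.04), 'tz': np.float64(-6.46), 'ax': np.float64(0.0), 'ay': np.float64(0.0), 'az': np.float64(0.0)} rows 4
{'tx': np.float64(-1.35), 'ty': np.float64(-8.44), 'tz': np.float64(-1.78), 'ax': np.float64(-0.0293), 'ay': np.float64(-0.9875), 'az': np.float64(0.0168)} rows 9
{'tx': np.float64(-0.0), 'ty': np.float64(-0.0), 'tz': np.float64(-0.0), 'ax': np.float64(-0.0), 'ay': np.float64(-0.0), 'az': np.float64(-1.3875)} rows 13
{'tx': np.float64(5.25), 'ty': np.float64(-2.5), 'tz': np.float64(6.0), 'ax': np.float64(0.0), 'ay': np.float64(-0.0), 'az': np.float64(-1.7541)} rows 16
```

```bash
cat >> h.py <<'E'
def seq(f,*way):
    "print each waypoint (p,R) relative to one start pose f, with rows needed from the one before; saves the last"
    p0,R0=f; pp,Rp=f
    for p,Rt in way:
        t=(R0.T@(np.array(p)-p0)*100).round(2); w=R.from_matrix(R0.T@Rt).as_rotvec().round(3)
        n=max(np.linalg.norm(p-pp)*100/4.17,np.degrees(R.from_matrix(Rp.T@Rt).magnitude())/7.16); pp,Rp=np.array(p),Rt
        print('t',*t,' a',*w,' rows',int(np.ceil(n)))
    pickle.dump((p0+R0@t/100,R0@R.from_rotvec(w).as_matrix()),open('cmd.pkl','wb'))
def cmd(): return pickle.load(open('cmd.pkl','rb'))
E
python3 - <<'E'
from h import *
f=cur(.001)
seq(f,([.4885,-.1056,.22],f[1]),([.45,-.03,.22],tool(0,10.5,-1)))
seq(cmd(),([.45,0,.22],tool(0,90,-1)))
E
```

```text
t 5.13 p [ 0.4885 -0.1056  0.1019] z [ 0.814  0.184 -0.55 ] y [ 0.209 -0.978 -0.017] q [-0.77 -0.85  2.46  0.92  1.08  0.33] F [ 0.88  0.09 -0.05] w 75.1 ff 0.0
t 9.77 -0.2 -6.44  a 0.0 0.0 0.0  rows 3
t 8.46 -8.4 -8.19  a -0.029 -0.987 0.017  rows 8
t 0.55 -2.95 0.01  a 0.0 -0.001 -1.388  rows 12
```

>>> {"method": "step_arm", "body": {
  "moves": [
    {"tx":4,"ty":0,"tz":-2.7,"ax":0,"ay":0,"az":0,"claw":7.5},
    {"tx":8,"ty":0,"tz":-5.3,"ax":0,"ay":0,"az":0,"claw":7.5},
    {"tx":9.77,"ty":-0.2,"tz":-6.44,"ax":0,"ay":0,"az":0,"claw":7.5},
    {"tx":8.46,"ty":-8.4,"tz":-8.19,"ax":-0.029,"ay":-0.987,"az":0.017,"claw":7.5},
    {"tx":8.46,"ty":-8.4,"tz":-8.19,"ax":-0.029,"ay":-0.987,"az":0.017,"claw":7.5},
    {"tx":8.46,"ty":-8.4,"tz":-8.19,"ax":-0.029,"ay":-0.987,"az":0.017,"claw":7.5},
    {"tx":8.46,"ty":-8.4,"tz":-8.19,"ax":-0.029,"ay":-0.987,"az":0.017,"claw":7.5},
    {"tx":8.46,"ty":-8.4,"tz":-8.19,"ax":-0.029,"ay":-0.987,"az":0.017,"claw":7.5},
    {"tx":8.46,"ty":-8.4,"tz":-8.19,"ax":-0.029,"ay":-0.987,"az":0.017,"claw":7.5},
    {"tx":8.46,"ty":-8.4,"tz":-8.19,"ax":-0.029,"ay":-0.987,"az":0.017,"claw":7.5},
    {"tx":8.46,"ty":-8.4,"tz":-8.19,"ax":-0.029,"ay":-0.987,"az":0.017,"claw":7.5},
    {"tx":8.46,"ty":-8.4,"tz":-8.19,"ax":-0.029,"ay":-0.987,"az":0.017,"claw":7.5},
    {"tx":8.46,"ty":-8.4,"tz":-8.19,"ax":-0.029,"ay":-0.987,"az":0.017,"claw":7.5},
    {"tx":8.46,"ty":-8.4,"tz":-8.19,"ax":-0.029,"ay":-0.987,"az":0.017,"claw":7.5}
  ]
}}

```text
time: 6.3
tcp_pos: [0.4497, -0.0306, 0.2194]
tool_rot: [-3.141, -0.002, 0.182]
force: [0.6, 0.9, 0.8]
width: 0.854
finger_force: 0.0
```

Run:
```python
from h import *
s=st(); print(s['q'])
```

```text
t 6.3 p [ 0.4497 -0.0306  0.2194] z [ 0.002  0.001 -1.   ] y [ 0.181 -0.984 -0.   ] q [-0.14 -0.32  1.65  0.    1.81  1.25] F [0.64 0.94 0.83] w 75.2 ff 0.0
[-1.44120654e-01 -3.18800475e-01  1.64946722e+00  1.00515126e-03
  1.80892102e+00  1.24534398e+00]
```

```bash
sed -i "s/h0,a1,L1,L2,e,d=x;/h0,a1,L1,L2,e,d,b=x;/; s/np.array(\[a1,0,h0\])/np.array([a1,b,h0])/; s/x0=\[.4,.0,.4,.4,0,.25\]/x0=[.4,.0,.4,.4,0,.25,.034]/; s/^S=\[/S=[([-.14412,-.3188,1.649467,.001,1.808921,1.24534],[.4497,-.0306,.2194]),/" k.py
timeout 400 python3 - <<'E'
from k import *
print(X.round(3),np.abs(fit.fun).max().round(4),C.round(2))
for nm,c,az in(('A',[.429,.0235],10.5),('B',[.429,-.131],14),('C',[.549,-.132],7)):
  g=np.array([*c,.024])
  for t in(20,30,40,50):
    for s in(1,): 
      T=tool(t,az,s); print(nm,t,s,*ik(g,T),'pre',*ik(g+[0,0,.07],T))
print('crate')
for az in(-35,0,-90,-125,45):
  for t in(50,60): print(az,t,*ik(np.array([.5,-.34,.065]),tool(t,az,-1)),*ik(np.array([.5,-.34,.065]),tool(t,az,1)))
print('tray')
for az in(28,-6,84,-96):
  for t in(50,60): print(az,t,*ik(np.array([.56,.275,.078]),tool(t,az,-1)),*ik(np.array([.56,.275,.078]),tool(t,az,1)))
E
```

```text
[0.147 0.007 0.375 0.554 0.088 0.329 0.033] 0.0022 [[-1. -0.  0.]
 [ 0. -1.  0.]
 [ 0.  0.  1.]]
A 20 1 [-0.2  -0.71  2.31  0.22  1.23  2.65] 0.103 pre [-0.21 -0.74  2.2   0.22  1.36  2.65] 0.1208
A 30 1 [-0.21 -0.86  2.42  0.26  1.14  2.65] 0.0656 pre [-0.23 -0.86  2.29  0.27  1.28  2.65] 0.0904
A 40 1 [-0.22 -0.86  2.45  0.31  1.06  2.63] 0.1673 pre [-0.24 -0.86  2.31  0.31  1.21  2.65] 0.1893
A 50 1 [-0.32 -0.86  2.46  0.47  1.05  2.45] 0.2907 pre [-0.39 -0.86  2.36  0.54  1.18  2.41] 0.3115
B 20 1 [-0.55 -0.55  2.2   0.26  1.25  2.29] 0.0 pre [-0.55 -0.59  2.11  0.25  1.39  2.33] 0.0
B 30 1 [-0.67 -0.68  2.33  0.44  1.19  2.13] 0.0 pre [-0.67 -0.72  2.23  0.42  1.32  2.19] 0.0
B 40 1 [-0.8  -0.78  2.44  0.65  1.17  1.93] 0.0 pre [-0.8  -0.84  2.34  0.62  1.29  2.03] 0.0
B 50 1 [-0.92 -0.71  2.46  0.85  1.21  1.71] 0.0773 pre [-0.94 -0.86  2.43  0.83  1.31  1.83] 0.0357
C 20 1 [-0.39 -0.21  1.95  0.19  1.1   2.57] 0.0 pre [-0.39 -0.27  1.87  0.18  1.24  2.59] 0.0
C 30 1 [-0.46 -0.33  2.09  0.34  0.95  2.43] 0.0 pre [-0.46 -0.39  2.01  0.31  1.09  2.48] 0.0
C 40 1 [-0.52 -0.42  2.2
[... 1113 characters left out ...]
  0.22  0.52 -0.29] 0.0 [ 0.3  -0.45  2.23  0.4   0.52  2.65] 0.0544
28 60 [ 0.33 -0.5   2.34  0.49  0.29 -0.55] 0.0 [ 0.33 -0.5   2.34  0.49  0.29  2.59] 0.0
-6 50 [ 0.7  -0.25  2.07 -0.84  0.83  1.23] 0.0 [ 0.7  -0.25  2.07 -0.84  0.83 -1.91] 0.0
-6 60 [ 0.75 -0.24  2.15 -1.17  0.79  1.55] 0.0 [ 0.75 -0.24  2.15 -1.17  0.79 -1.59] 0.0
84 50 [-0.02  0.04  1.8   0.9   1.33 -1.73] 0.0 [-0.02  0.04  1.8   0.9   1.33  1.42] 0.0
84 60 [-0.08  0.09  1.84  1.08  1.37 -1.87] 0.0 [-0.08  0.09  1.84  1.08  1.37  1.27] 0.0
-96 50 [ 0.69  0.69  0.99 -0.66  2.06  2.23] 0.0 [ 0.69  0.69  0.99 -0.66  2.06 -0.91] 0.0
-96 60 [ 0.72  0.8   0.92 -0.79  2.16  2.2 ] 0.0 [ 0.72  0.8   0.92 -0.79  2.16 -0.95] 0.0
```

```bash
sed -i "s/fk(S\[2\]\[0\]/fk(S[3][0]/" k.py
timeout 400 python3 - <<'E'
from k import *
print(C.round(2))
for nm,c,az in(('A',[.424,.0225],10.5),('B',[.424,-.132],14),('C',[.544,-.133],7)):
  g=np.array([*c,.024])
  for t in(20,25,30,40):
      T=tool(t,az,1); print(nm,t,*ik(g,T),'pre',*ik(g+[0,0,.07],T))
print('crate')
for az in(-35,0,-90,-125,45):
  for t in(60,): print(az,t,*ik(np.array([.5,-.34,.065]),tool(t,az,-1)),*ik(np.array([.5,-.34,.065]),tool(t,az,1)))
print('tray')
for az in(28,-6,84,-96):
  for t in(60,): print(az,t,*ik(np.array([.56,.275,.078]),tool(t,az,-1)),*ik(np.array([.56,.275,.078]),tool(t,az,1)))
E
```

```text
[[ 0. -1.  0.]
 [ 1.  0.  0.]
 [ 0.  0.  1.]]
A 20 [-0.1  -0.72  2.31  0.1   1.22 -1.87] 0.0 pre [-0.1  -0.75  2.2   0.1   1.36 -1.86] 0.0
A 25 [-0.12 -0.83  2.38  0.14  1.18 -1.91] 0.0 pre [-0.12 -0.85  2.27  0.13  1.31 -1.89] 0.0
A 30 [-0.15 -0.86  2.41  0.18  1.14 -1.95] 0.0513 pre [-0.15 -0.86  2.28  0.17  1.28 -1.92] 0.0659
A 40 [-0.23 -0.86  2.44  0.32  1.07 -2.09] 0.1821 pre [-0.22 -0.86  2.3   0.28  1.23 -2.03] 0.2027
B 20 [-0.56 -0.57  2.21  0.26  1.26 -2.43] 0.0 pre [-0.56 -0.61  2.11  0.25  1.4  -2.39] 0.0
B 25 [-0.62 -0.63  2.27  0.35  1.23 -2.51] 0.0 pre [-0.62 -0.68  2.17  0.33  1.36 -2.46] 0.0
B 30 [-0.68 -0.69  2.33  0.44  1.2  -2.6 ] 0.0 pre [-0.68 -0.74  2.23  0.42  1.34 -2.53] 0.0
B 40 [-0.75 -0.84  2.45  0.57  1.16 -2.65] 0.0669 pre [-0.79 -0.86  2.35  0.59  1.3  -2.65] 0.022
C 20 [-0.4  -0.22  1.96  0.19  1.1  -2.15] 0.0 pre [-0.4  -0.28  1.88  0.18  1.24 -2.13] 0.0
C 25 [-0.43 -0.28  2.03  0.26  1.03 -2.22] 0.0 pre [-0.43 -0.34  1.95  0.24  1.17 -2.18] 0.0
C 30 [-0.46 -0.34  2.1   0.34  0.96 -2.29] 0.0 pre [-0.46 -0.4   2.02  0.32  1.1  -2.24] 0.0
C 40 [-0.53 -0
[... 221 characters left out ...]
0 [-1.14 -0.16  2.24  1.43  1.02  2.65] 0.1972
-90 60 [-0.14  0.08  1.96 -1.25  1.25 -2.65] 0.1501 [-0.17  0.04  1.92 -1.13  1.24  0.27] 0.0
-125 60 [-0.21  0.45  1.43 -0.94  1.74 -2.65] 0.0118 [-0.21  0.45  1.43 -0.94  1.74  0.48] 0.0
45 60 [-1.12  0.33  1.6   0.96  1.67 -0.47] 0.0 [-1.12  0.33  1.6   0.97  1.67  2.65] 0.0177
tray
28 60 [ 0.33 -0.5   2.34  0.49  0.29  1.02] 0.0 [ 0.33 -0.5   2.34  0.49  0.29 -2.12] 0.0
-6 60 [ 0.63 -0.35  2.15 -0.8   0.69  2.65] 0.1885 [ 0.75 -0.24  2.15 -1.17  0.79 -0.02] 0.0
84 60 [-0.08  0.09  1.84  1.08  1.37 -0.3 ] 0.0 [-0.11  0.12  1.87  1.17  1.38  2.65] 0.1374
-96 60 [ 0.72  0.8   0.92 -0.79  2.16 -2.52] 0.0 [ 0.72  0.8   0.92 -0.79  2.16  0.63] 0.0
```

Run:
```python
from h import *
for n in('top','side'):
  snap(n,n+'2')
  for Q in castings((n+'2',),lo=(.3,-.21),hi=(.65,.12)):
    (cx,cy),s,a=cv2.minAreaRect((Q[:,:2]*1000).astype(np.float32)); print(n,len(Q),round(cx),round(cy),np.round(s),round(a),Q[:,2].max().round(3))
seq(cmd(),([.427,.023,.1],tool(0,10.5,-1)),([.427,.023,.0235],tool(0,10.5,-1)))
seq(cmd(),([.427,.023,.07],tool(0,10.5,-1)),([.565,.023,.07],tool(0,10.5,-1)),([.565,.023,.026],tool(0,10.5,-1)))
```

```text
top 414 551 -129 [79. 45.] 4 0.054
side 841 428 -133 [86. 47.] 17 0.053
side 744 428 26 [88. 49.] 6 0.053
side 774 548 -133 [86. 48.] 8 0.051
t 2.3 -2.3 12.0  a 0.0 0.0 1.388  rows 12
t 2.3 -2.3 19.65  a 0.0 0.0 1.388  rows 2
t 0.0 -0.0 -4.65  a 0.0 0.0 -0.0  rows 2
t 13.57 2.51 -4.66  a 0.0 0.0 -0.0  rows 4
t 13.57 2.51 -0.26  a 0.0 0.0 -0.0  rows 2
```

View pics/side2.png

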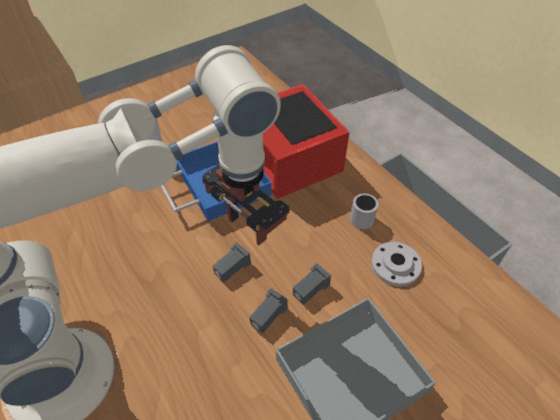

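All three castings are undisturbed. I'll move A outward by pure translation, to where a steep tilt is reachable, and weigh it while it is lifted.

Run:
```python
from h import *
T=tool(0,10,-1); f=cur(.0006)
seq(f,([.426,.0235,.1],T),([.426,.0235,.0235],T))
```

```text
t 6.4 p [ 0.4494 -0.0309  0.2204] z [ 0.004  0.    -1.   ] y [ 0.179 -0.984  0.001] q [-0.14 -0.32  1.65  0.    1.81  1.25] F [-0.63 -0.4  -0.02] w 75.0 ff 0.0
t -1.38 -5.78 12.09  a 0.001 -0.004 0.006  rows 4
t -1.41 -5.79 19.74  a 0.001 -0.004 0.006  rows 2
```

>>> {"method": "step_arm", "body": {
  "moves": [
    {"tx":-1.38,"ty":-5.78,"tz":4,"ax":0,"ay":0,"az":0.006,"claw":7.5},
    {"tx":-1.38,"ty":-5.78,"tz":8,"ax":0,"ay":0,"az":0.006,"claw":7.5},
    {"tx":-1.38,"ty":-5.78,"tz":12,"ax":0,"ay":0,"az":0.006,"claw":7.5},
    {"tx":-1.38,"ty":-5.78,"tz":15,"ax":0,"ay":0,"az":0.006,"claw":7.5},
    {"tx":-1.38,"ty":-5.78,"tz":18,"ax":0,"ay":0,"az":0.006,"claw":7.5},
    {"tx":-1.38,"ty":-5.78,"tz":19.6,"ax":0,"ay":0,"az":0.006,"claw":7.5},
    {"tx":-1.38,"ty":-5.78,"tz":19.6,"ax":0,"ay":0,"az":0.006,"claw":7.5},
    {"tx":-1.38,"ty":-5.78,"tz":19.6,"ax":0,"ay":0,"az":0.006,"claw":7.5},
    {"tx":-1.38,"ty":-5.78,"tz":19.6,"ax":0,"ay":0,"az":0.006,"claw":3},
    {"tx":-1.38,"ty":-5.78,"tz":19.6,"ax":0,"ay":0,"az":0.006,"claw":3},
    {"tx":-1.38,"ty":-5.78,"tz":19.6,"ax":0,"ay":0,"az":0.006,"claw":3},
    {"tx":-1.38,"ty":-5.78,"tz":19.6,"ax":0,"ay":0,"az":0.006,"claw":3},
    {"tx":-1.38,"ty":-5.78,"tz":19.6,"ax":0,"ay":0,"az":0.006,"claw":3},
    {"tx":-1.38,"ty":-5.78,"tz":19.6,"ax":0,"ay":0,"az":0.006,"claw":3},
    {"tx":-1.38,"ty":-5.78,"tz":19.6,"ax":0,"ay":0,"az":0.006,"claw":3}
  ],
  "newtons": 45
}}

```text
time: 7.65
tcp_pos: [0.4268, 0.0241, 0.024]
tool_rot: [-3.141, -0.002, 0.175]
force: [-0.8, 1.4, 1.7]
width: 0.428
finger_force: 45.0
```

>>> {"method": "step_arm", "body": {
  "moves": [
    {"tx":0,"ty":0,"tz":-2,"ax":0,"ay":0,"az":0,"claw":3},
    {"tx":0,"ty":0,"tz":-4,"ax":0,"ay":0,"az":0,"claw":3},
    {"tx":0,"ty":0,"tz":-4,"ax":0,"ay":0,"az":0,"claw":3},
    {"tx":0,"ty":0,"tz":-4,"ax":0,"ay":0,"az":0,"claw":3},
    {"tx":0,"ty":0,"tz":-4,"ax":0,"ay":0,"az":0,"claw":3},
    {"tx":0,"ty":0,"tz":-4,"ax":0,"ay":0,"az":0,"claw":3}
  ]
}}

```text
time: 8.15
tcp_pos: [0.4256, 0.0237, 0.0617]
tool_rot: [-3.142, 0.001, 0.175]
force: [0.7, 0.3, -5.2]
width: 0.43
finger_force: 45.0
```

Run:
```python
from h import *
st()
for i in range(6): robot.snapshot('side'); print(robot.read_state()['force'].round(2))
```

```text
t 8.15 p [0.4256 0.0237 0.0617] z [-0.001 -0.    -1.   ] y [ 0.174 -0.985 -0.   ] q [-0.02 -0.36  1.96 -0.    1.54  1.37] F [ 0.67  0.31 -5.18] w 37.8 ff 45.0
[-0.12  0.24 -5.42]
[-0.08  0.06 -5.68]
[ 0.28  0.08 -4.85]
[ 0.25 -0.67 -5.3 ]
[-0.62  0.1  -4.52]
[ 0.03  0.12 -5.01]
```

Run:
```python
from k import *
for i in range(6): robot.snapshot('side'); print(robot.read_state()['force'][2].round(2),end=' ')
for x in(.55,.58):
  for az in (10,0,-10):
    g=np.array([x,.0235,.024]); 
    for t in(40,48): T=tool(t,az,1); print(x,az,t,*ik(g,T),*ik(g+[0,0,.07],T))
f=cur(.001); f=(f[0],tool(0,10,-1))
seq(f,([.565,.0235,.063],tool(0,0,-1)),([.565,.0235,.0245],tool(0,0,-1)))
```

```text
-5.83 -4.67 -5.04 -5.46 -4.86 -5.05 0.55 10 40 [-0.14 -0.54  2.31  0.3   0.73 -2.04] 0.0 [-0.14 -0.62  2.22  0.26  0.88 -1.98] 0.0
0.55 10 48 [-0.17 -0.63  2.42  0.46  0.59 -2.2 ] 0.0 [-0.17 -0.72  2.34  0.37  0.75 -2.08] 0.0
0.55 0 40 [-0.03 -0.55  2.31  0.03  0.69 -1.61] 0.0 [-0.03 -0.63  2.23  0.02  0.84 -1.61] 0.0
0.55 0 48 [-0.03 -0.65  2.43  0.05  0.52 -1.63] 0.0 [-0.03 -0.74  2.35  0.04  0.69 -1.62] 0.0
0.55 -10 40 [ 0.08 -0.52  2.29 -0.25  0.71 -1.18] 0.0 [ 0.08 -0.6   2.21 -0.21  0.86 -1.23] 0.0
0.55 -10 48 [ 0.11 -0.6   2.4  -0.4   0.56 -1.04] 0.0 [ 0.11 -0.7   2.33 -0.32  0.72 -1.14] 0.0
0.58 10 40 [-0.12 -0.43  2.23  0.3   0.69 -2.04] 0.0 [-0.12 -0.51  2.15  0.26  0.84 -1.98] 0.0
0.58 10 48 [-0.15 -0.5   2.34  0.48  0.54 -2.21] 0.0 [-0.15 -0.6   2.27  0.38  0.7  -2.09] 0.0
0.58 0 40 [-0.03 -0.44  2.24  0.03  0.65 -1.61] 0.0 [-0.03 -0.52  2.16  0.02  0.8  -1.61] 0.0
0.58 0 48 [-0.03 -0.51  2.35  0.05  0.47 -1.63] 0.0 [-0.03 -0.61  2.28  0.04  0.64 -1.62] 0.0
0.58 -10 40 [ 0.07 -0.41  2.22 -0.26  0.67 -1.18] 0.0 [ 0.07 -0.49  2.14 -0.22  0.82 -1.23] 0.0
0.58 -10 48 [ 0.1  -0.48  2.32 -0.42  0.51 -1.02] 0.0 [ 0.1  -0.58  2.26 -0.33  0.67 -1.13] 0.0
t 8.75 p [0.4267 0.0237 0.0638] z [ 0.002 -0.    -1.   ] y [ 0.174 -0.985  0.001] q [-0.02 -0.36  1.96 -0.    1.54  1.37] F [-0.84 -0.83 -5.05] w 38.0 ff 45.0
t 13.61 2.42 0.18  a 0.0 0.0 0.175  rows 4
t 13.61 2.42 4.03  a 0.0 0.0 0.175  rows 1
```

>>> {"method": "step_arm", "body": {
  "moves": [
    {"tx":4,"ty":0.8,"tz":0,"ax":0,"ay":0,"az":0.06,"claw":3},
    {"tx":8,"ty":1.6,"tz":0,"ax":0,"ay":0,"az":0.12,"claw":3},
    {"tx":12,"ty":2.2,"tz":0,"ax":0,"ay":0,"az":0.175,"claw":3},
    {"tx":13.61,"ty":2.42,"tz":0,"ax":0,"ay":0,"az":0.175,"claw":3},
    {"tx":13.61,"ty":2.42,"tz":2,"ax":0,"ay":0,"az":0.175,"claw":3},
    {"tx":13.61,"ty":2.42,"tz":3.5,"ax":0,"ay":0,"az":0.175,"claw":3},
    {"tx":13.61,"ty":2.42,"tz":3.95,"ax":0,"ay":0,"az":0.175,"claw":3},
    {"tx":13.61,"ty":2.42,"tz":3.95,"ax":0,"ay":0,"az":0.175,"claw":3},
    {"tx":13.61,"ty":2.42,"tz":3.95,"ax":0,"ay":0,"az":0.175,"claw":7},
    {"tx":13.61,"ty":2.42,"tz":3.95,"ax":0,"ay":0,"az":0.175,"claw":7},
    {"tx":13.61,"ty":2.42,"tz":3.95,"ax":0,"ay":0,"az":0.175,"claw":7},
    {"tx":13.61,"ty":2.42,"tz":3.95,"ax":0,"ay":0,"az":0.175,"claw":7},
    {"tx":13.61,"ty":2.42,"tz":0,"ax":0,"ay":0,"az":0.175,"claw":7},
    {"tx":13.61,"ty":2.42,"tz":-4,"ax":0,"ay":0,"az":0.175,"claw":7},
    {"tx":13.61,"ty":2.42,"tz":-8,"ax":0,"ay":0,"az":0.175,"claw":7},
    {"tx":13.61,"ty":2.42,"tz":-12,"ax":0,"ay":0,"az":0.175,"claw":7},
    {"tx":13.61,"ty":2.42,"tz":-12,"ax":0,"ay":0,"az":0.175,"claw":7},
    {"tx":13.61,"ty":2.42,"tz":-12,"ax":0,"ay":0,"az":0.175,"claw":7}
  ]
}}

```text
time: 10.25
tcp_pos: [0.5662, 0.0236, 0.1885]
tool_rot: [3.141, -0.01, 0.0]
force: [0.5, 0.0, -0.6]
width: 0.791
finger_force: 0.0
```

Run:
```python
from h import *
f=cur(.001)
snap('side','side3')
for Q in castings(('side3',),lo=(.3,-.21),hi=(.65,.12)):
    (cx,cy),s,a=cv2.minAreaRect((Q[:,:2]*1000).astype(np.float32)); print(len(Q),round(cx),round(cy),np.round(s),round(a),Q[:,2].max().round(3))
c,p,d=snap('wrist','w3'); W=cloud(c,d); z=W[...,2]; m=(z>.012)&(z<.06)&(abs(W[...,1]-.03)<.08)&(W[...,0]>.48)&(W[...,0]<.66)&(np.ptp(p.astype(int),axis=-1)<25)
L=ni.label(ni.binary_opening(m))[0]; L[~m]=0
for k in range(1,L.max()+1):
    if (L==k).sum()>2000: print((L==k).sum(),cv2.minAreaRect((W[L==k][:,:2]*1000).astype(np.float32)),W[L==k][:,2].max())
```

```text
t 10.25 p [0.5662 0.0236 0.1885] z [ 0.01 -0.   -1.  ] y [-0. -1.  0.] q [-0.02 -0.01  1.43 -0.    1.71  1.55] F [ 0.48  0.03 -0.59] w 69.6 ff 0.0
843 429 -133 [86. 48.] 19 0.051
779 549 -134 [86. 49.] 10 0.05
678 564 21 [85. 49.] 1 0.051
4858 ((569.3966064453125, 23.613059997558594), (47.01776123046875, 85.69303131103516), 89.6153335571289) 0.05089384272248498
```

Run:
```python
from h import *
c,p,d=pickle.load(open('pics/side3.pkl','rb')); W=cloud(c,d); p=p.astype(int); z=W[...,2]
b=(W[...,0]<.7)&(W[...,0]>.4)&(W[...,1]>.1)&(W[...,1]<.42)&(p[...,2]>p[...,0]+40)
for a,e in((.01,.024),(.045,.07)):
  m=b&(z>a)&(z<e); print(m.sum(),cv2.minAreaRect((W[m][:,:2]*1000).astype(np.float32)),np.median(z[m]))
f=(np.array([.566,.0236,.1885]),tool(0,0,-1))
seq(f,([.566,.0236,.19],tool(0,90,-1)))
g=np.array([.5545,.0225,.025]); T=tool(46,0,1)
seq(cmd(),(g+[0,0,.1],T),(g,T))
```

```text
3033 ((564.6635131835938, 275.12994384765625), (224.58798217773438, 210.8122100830078), 84.10091400146484) 0.01686023196625841
640 ((553.58056640625, 274.876220703125), (223.9847412109375, 190.52479553222656), 84.25535583496094) 0.05346085611280471
t 0.0 0.0 -0.15  a 0.0 0.0 -1.571  rows 13
t -0.11 -1.15 6.5  a -0.627 -0.627 -1.478  rows 14
t -0.11 -1.15 16.5  a -0.627 -0.627 -1.478  rows 3
```

>>> {"method": "step_arm", "body": {
  "moves": [
    {"tx":0,"ty":0,"tz":0,"ax":0,"ay":0,"az":-1.571,"claw":7},
    {"tx":0,"ty":0,"tz":0,"ax":0,"ay":0,"az":-1.571,"claw":7},
    {"tx":0,"ty":0,"tz":0,"ax":0,"ay":0,"az":-1.571,"claw":7},
    {"tx":0,"ty":0,"tz":0,"ax":0,"ay":0,"az":-1.571,"claw":7},
    {"tx":0,"ty":0,"tz":0,"ax":0,"ay":0,"az":-1.571,"claw":7},
    {"tx":0,"ty":0,"tz":0,"ax":0,"ay":0,"az":-1.571,"claw":7},
    {"tx":0,"ty":0,"tz":0,"ax":0,"ay":0,"az":-1.571,"claw":7},
    {"tx":0,"ty":0,"tz":0,"ax":0,"ay":0,"az":-1.571,"claw":7},
    {"tx":0,"ty":0,"tz":0,"ax":0,"ay":0,"az":-1.571,"claw":7},
    {"tx":0,"ty":0,"tz":0,"ax":0,"ay":0,"az":-1.571,"claw":7},
    {"tx":0,"ty":0,"tz":0,"ax":0,"ay":0,"az":-1.571,"claw":7},
    {"tx":0,"ty":0,"tz":0,"ax":0,"ay":0,"az":-1.571,"claw":7},
    {"tx":0,"ty":0,"tz":0,"ax":0,"ay":0,"az":-1.571,"claw":7},
    {"tx":0,"ty":0,"tz":0,"ax":0,"ay":0,"az":-1.571,"claw":7}
  ]
}}

```text
time: 11.52
tcp_pos: [0.5638, 0.0236, 0.1815]
tool_rot: [-3.14, 0.0, 1.573]
force: [0.2, -0.7, 0.1]
width: 0.8
finger_force: 0.0
```

>>> {"method": "step_arm", "body": {
  "moves": [
    {"tx":0,"ty":-1.15,"tz":2,"ax":-0.627,"ay":-0.627,"az":-1.478,"claw":7},
    {"tx":0,"ty":-1.15,"tz":4,"ax":-0.627,"ay":-0.627,"az":-1.478,"claw":7},
    {"tx":-0.11,"ty":-1.15,"tz":6.5,"ax":-0.627,"ay":-0.627,"az":-1.478,"claw":7},
    {"tx":-0.11,"ty":-1.15,"tz":6.5,"ax":-0.627,"ay":-0.627,"az":-1.478,"claw":7},
    {"tx":-0.11,"ty":-1.15,"tz":6.5,"ax":-0.627,"ay":-0.627,"az":-1.478,"claw":7},
    {"tx":-0.11,"ty":-1.15,"tz":6.5,"ax":-0.627,"ay":-0.627,"az":-1.478,"claw":7},
    {"tx":-0.11,"ty":-1.15,"tz":6.5,"ax":-0.627,"ay":-0.627,"az":-1.478,"claw":7},
    {"tx":-0.11,"ty":-1.15,"tz":6.5,"ax":-0.627,"ay":-0.627,"az":-1.478,"claw":7},
    {"tx":-0.11,"ty":-1.15,"tz":6.5,"ax":-0.627,"ay":-0.627,"az":-1.478,"claw":7},
    {"tx":-0.11,"ty":-1.15,"tz":6.5,"ax":-0.627,"ay":-0.627,"az":-1.478,"claw":7},
    {"tx":-0.11,"ty":-1.15,"tz":6.5,"ax":-0.627,"ay":-0.627,"az":-1.478,"claw":7},
    {"tx":-0.11,"ty":-1.15,"tz":6.5,"ax":-0.627,"ay":-0.627,"az":-1.478,"claw":7},
    {"tx":-0.11,"ty":-1.15,"tz":6.5,"ax":-0.627,"ay":-0.627,"az":-1.478,"claw":7},
    {"tx":-0.11,"ty":-1.15,"tz":6.5,"ax":-0.627,"ay":-0.627,"az":-1.478,"claw":7},
    {"tx":-0.11,"ty":-1.15,"tz":6.5,"ax":-0.627,"ay":-0.627,"az":-1.478,"claw":7},
    {"tx":-0.11,"ty":-1.15,"tz":6.5,"ax":-0.627,"ay":-0.627,"az":-1.478,"claw":7}
  ]
}}

```text
time: 12.85
tcp_pos: [0.5524, 0.0217, 0.1172]
tool_rot: [3.136, 0.801, 3.132]
force: [-0.2, -0.7, 0.1]
width: 0.798
finger_force: 0.0
```

Run:
```python
from h import *
f=cur(.001); g=np.array([.5545,.0225,.025]); T=tool(46,0,1); print(T[:,2],T[:,1]); seq(f,(g,T))
```

```text
t 12.85 p [0.5524 0.0217 0.1172] z [ 0.718 -0.002 -0.696] y [0.006 1.    0.004] q [-0.04 -0.72  2.28  0.04  0.78 -1.61] F [-0.21 -0.73  0.06] w 70.2 ff 0.0
[ 0.7193398   0.         -0.69465837] [0. 1. 0.]
t 6.55 0.04 6.63  a -0.002 -0.002 -0.007  rows 3
```

>>> {"method": "step_arm", "body": {
  "moves": [
    {"tx":2.2,"ty":0.04,"tz":2.2,"ax":0,"ay":0,"az":0,"claw":7},
    {"tx":4.4,"ty":0.04,"tz":4.4,"ax":0,"ay":0,"az":-0.005,"claw":7},
    {"tx":6.5,"ty":0.04,"tz":6.55,"ax":0,"ay":0,"az":-0.007,"claw":7},
    {"tx":6.5,"ty":0.04,"tz":6.55,"ax":0,"ay":0,"az":-0.007,"claw":7},
    {"tx":6.5,"ty":0.04,"tz":6.55,"ax":0,"ay":0,"az":-0.007,"claw":7},
    {"tx":6.5,"ty":0.04,"tz":6.55,"ax":0,"ay":0,"az":-0.007,"claw":3},
    {"tx":6.5,"ty":0.04,"tz":6.55,"ax":0,"ay":0,"az":-0.007,"claw":3},
    {"tx":6.5,"ty":0.04,"tz":6.55,"ax":0,"ay":0,"az":-0.007,"claw":3},
    {"tx":6.5,"ty":0.04,"tz":6.55,"ax":0,"ay":0,"az":-0.007,"claw":3},
    {"tx":6.5,"ty":0.04,"tz":6.55,"ax":0,"ay":0,"az":-0.007,"claw":3},
    {"tx":6.5,"ty":0.04,"tz":6.55,"ax":0,"ay":0,"az":-0.007,"claw":3}
  ],
  "newtons": 50
}}

```text
time: 13.77
tcp_pos: [0.5557, 0.0229, 0.0277]
tool_rot: [-3.135, 0.806, -3.132]
force: [-2.4, 0.5, 3.1]
width: 0.43
finger_force: 50.0
```

```bash
timeout 300 python3 - <<'E'
from k import *
f=cur(.001); T=tool(46,0,1); f=(f[0],f[1])
u=np.array([np.cos(.105),-np.sin(.105),0]); v=np.array([np.sin(.105),np.cos(.105),0]); tc=np.array([.558,.275,.018])
slot=tc+.06*v
# final tool: grasp 55 mm above foot (along casting axis)
Tf=tool(48,84,-1); pf=slot+[0,0,.055+.006]
print('rows:'); 
seq(f,([.555,.0225,.13],f[1]),([.555,.08,.19],tool(0,0,1)))
seq(cmd(),([.53,.15,.21],tool(0,90,1)),)
for w in [([.555,.08,.19],tool(0,0,1)),([.555,.2,.21],tool(0,-96,1)),(pf+[0,0,.1],Tf),(pf,Tf)]: print(*ik(np.array(w[0]),w[1]))
E
```

```text
t 13.77 p [0.5557 0.0229 0.0277] z [ 0.721  0.    -0.693] y [-0.005  1.    -0.005] q [-0.03 -0.6   2.38  0.05  0.56 -1.64] F [-2.43  0.52  3.1 ] w 37.8 ff 50.0
rows:
t -7.26 -0.09 -7.07  a 0.0 0.0 0.0  rows 3
t -11.62 5.63 -11.23  a -0.003 0.806 0.006  rows 7
t 2.49 7.0 -2.0  a 0.001 -0.0 -1.57  rows 13
[ 0.08 -0.02  1.44 -0.    1.72 -1.49] 0.0
[ 0.29  0.06  1.33 -0.    1.76  0.39] 0.0
[ 0.11 -0.02  1.66  0.83  1.37  0.1 ] 0.0
[ 0.11  0.06  1.76  0.87  1.25 -0.05] 0.0
```

>>> {"method": "step_arm", "body": {
  "moves": [
    {"tx":-2.5,"ty":0,"tz":-2.4,"ax":0,"ay":0,"az":0,"claw":3},
    {"tx":-5,"ty":0,"tz":-4.8,"ax":0,"ay":0,"az":0,"claw":3},
    {"tx":-7.26,"ty":-0.09,"tz":-7.07,"ax":0,"ay":0,"az":0,"claw":3},
    {"tx":-9,"ty":2,"tz":-9,"ax":0,"ay":0.12,"az":0,"claw":3},
    {"tx":-11.62,"ty":5.63,"tz":-11.23,"ax":-0.003,"ay":0.806,"az":0.006,"claw":3},
    {"tx":-11.62,"ty":5.63,"tz":-11.23,"ax":-0.003,"ay":0.806,"az":0.006,"claw":3},
    {"tx":-11.62,"ty":5.63,"tz":-11.23,"ax":-0.003,"ay":0.806,"az":0.006,"claw":3},
    {"tx":-11.62,"ty":5.63,"tz":-11.23,"ax":-0.003,"ay":0.806,"az":0.006,"claw":3},
    {"tx":-11.62,"ty":5.63,"tz":-11.23,"ax":-0.003,"ay":0.806,"az":0.006,"claw":3},
    {"tx":-11.62,"ty":5.63,"tz":-11.23,"ax":-0.003,"ay":0.806,"az":0.006,"claw":3},
    {"tx":-11.62,"ty":5.63,"tz":-11.23,"ax":-0.003,"ay":0.806,"az":0.006,"claw":3},
    {"tx":-11.62,"ty":5.63,"tz":-11.23,"ax":-0.003,"ay":0.806,"az":0.006,"claw":3},
    {"tx":-11.62,"ty":5.63,"tz":-11.23,"ax":-0.003,"ay":0.806,"az":0.006,"claw":3}
  ]
}}

```text
time: 14.85
tcp_pos: [0.5543, 0.08, 0.1871]
tool_rot: [-3.141, -0.002, -3.141]
force: [0.2, -0.2, -4.5]
width: 0.43
finger_force: 50.0
```

```bash
timeout 300 python3 - <<'E'
from k import *
f=cur(.001)
F=[]
for i in range(4): robot.snapshot('side'); F.append(robot.read_state()['force'][2].round(2))
print(F)
v=np.array([np.sin(.105),np.cos(.105),0]); tc=np.array([.558,.275,.018])
pf=tc+.0525*v+[0,0,.055]; print(pf)
seq(f,([.54,.13,.21],tool(0,-45,1)),([.545,.2,.22],tool(0,-96,1)))
Tf=tool(48,84,-1)
seq(cmd(),(pf+[0,0,.11],Tf),(pf+[0,0,.01],Tf))
E
```

```text
t 14.85 p [0.5543 0.08   0.1871] z [-0.002 -0.    -1.   ] y [-0.  1. -0.] q [ 0.08 -0.02  1.44 -0.    1.72 -1.49] F [ 0.2  -0.16 -4.52] w 37.8 ff 50.0
[np.float64(-5.73), np.float64(-5.43), np.float64(-4.6), np.float64(-5.48)]
[0.56350238 0.32721086 0.073     ]
t 1.44 5.0 -2.19  a -0.001 -0.002 0.786  rows 7
t 0.94 12.0 -3.2  a -0.002 -0.001 1.676  rows 8
t 12.85 0.51 3.71  a 0.0 0.838 -0.0  rows 7
t 12.84 0.51 13.71  a 0.0 0.838 -0.0  rows 3
```

>>> {"method": "step_arm", "body": {
  "moves": [
    {"tx":1.44,"ty":3,"tz":-1.5,"ax":0,"ay":0,"az":0.786,"claw":3},
    {"tx":1.44,"ty":5,"tz":-2.19,"ax":0,"ay":0,"az":0.786,"claw":3},
    {"tx":1.44,"ty":5,"tz":-2.19,"ax":0,"ay":0,"az":0.786,"claw":3},
    {"tx":1.44,"ty":5,"tz":-2.19,"ax":0,"ay":0,"az":0.786,"claw":3},
    {"tx":1.44,"ty":5,"tz":-2.19,"ax":0,"ay":0,"az":0.786,"claw":3},
    {"tx":1.44,"ty":5,"tz":-2.19,"ax":0,"ay":0,"az":0.786,"claw":3},
    {"tx":0.94,"ty":8,"tz":-3.2,"ax":-0.002,"ay":0,"az":1.676,"claw":3},
    {"tx":0.94,"ty":12,"tz":-3.2,"ax":-0.002,"ay":0,"az":1.676,"claw":3},
    {"tx":0.94,"ty":12,"tz":-3.2,"ax":-0.002,"ay":0,"az":1.676,"claw":3},
    {"tx":0.94,"ty":12,"tz":-3.2,"ax":-0.002,"ay":0,"az":1.676,"claw":3},
    {"tx":0.94,"ty":12,"tz":-3.2,"ax":-0.002,"ay":0,"az":1.676,"claw":3},
    {"tx":0.94,"ty":12,"tz":-3.2,"ax":-0.002,"ay":0,"az":1.676,"claw":3},
    {"tx":0.94,"ty":12,"tz":-3.2,"ax":-0.002,"ay":0,"az":1.676,"claw":3},
    {"tx":0.94,"ty":12,"tz":-3.2,"ax":-0.002,"ay":0,"az":1.676,"claw":3},
    {"tx":0.94,"ty":12,"tz":-3.2,"ax":-0.002,"ay":0,"az":1.676,"claw":3},
    {"tx":0.94,"ty":12,"tz":-3.2,"ax":-0.002,"ay":0,"az":1.676,"claw":3}
  ]
}}

```text
time: 16.38
tcp_pos: [0.5451, 0.2, 0.2206]
tool_rot: [3.141, -0.001, 1.468]
force: [-0.4, 0.0, -4.6]
width: 0.435
finger_force: 50.0
```

>>> {"method": "step_arm", "body": {
  "moves": [
    {"tx":4,"ty":0.5,"tz":0,"ax":0,"ay":0.838,"az":0,"claw":3},
    {"tx":7,"ty":0.51,"tz":1,"ax":0,"ay":0.838,"az":0,"claw":3},
    {"tx":10,"ty":0.51,"tz":2,"ax":0,"ay":0.838,"az":0,"claw":3},
    {"tx":12.85,"ty":0.51,"tz":3.7,"ax":0,"ay":0.838,"az":0,"claw":3},
    {"tx":12.85,"ty":0.51,"tz":3.7,"ax":0,"ay":0.838,"az":0,"claw":3},
    {"tx":12.85,"ty":0.51,"tz":3.7,"ax":0,"ay":0.838,"az":0,"claw":3},
    {"tx":12.85,"ty":0.51,"tz":3.7,"ax":0,"ay":0.838,"az":0,"claw":3},
    {"tx":12.85,"ty":0.51,"tz":3.7,"ax":0,"ay":0.838,"az":0,"claw":3},
    {"tx":12.85,"ty":0.51,"tz":3.7,"ax":0,"ay":0.838,"az":0,"claw":3}
  ]
}}

```text
time: 17.13
tcp_pos: [0.5636, 0.3259, 0.1815]
tool_rot: [-3.139, -0.835, 1.463]
force: [0.5, -0.2, -5.9]
width: 0.43
finger_force: 50.0
```

Run:
```python
from h import *
f=cur(.001); snap('side','side4'); snap('wrist','w4')
a=cv2.imread('pics/side4.png')[60:340,120:400]; b=cv2.imread('pics/w4.png'); cv2.imwrite('pics/z4.png',np.hstack([cv2.resize(a,(420,420)),cv2.resize(b,(380,420))]))
v=np.array([np.sin(.105),np.cos(.105),0]); tc=np.array([.558,.275,.018]); pf=tc+.0525*v+[0,0,.055]
seq(f,(pf+[0,0,.01],f[1]))
```

```text
t 17.13 p [0.5636 0.3259 0.1815] z [ 0.077  0.737 -0.671] y [ 0.994 -0.105 -0.002] q [ 0.09 -0.02  1.65  0.83  1.39  0.09] F [ 0.49 -0.2  -5.93] w 37.8 ff 50.0
t -7.29 -0.0 6.78  a 0.0 0.0 0.0  rows 3
```

View pics/z4.png

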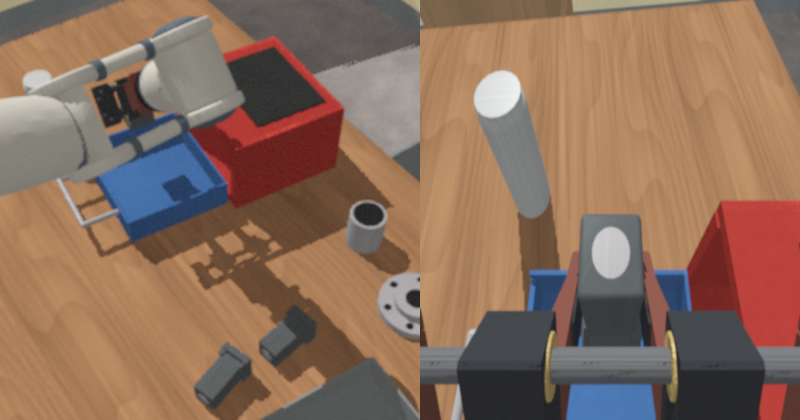

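The casting is upright in the grip, seen at about (612,270) in the right pane, and over the tray. I'll lower it.

>>> {"method": "step_arm", "body": {
  "moves": [
    {"tx":-2.4,"ty":0,"tz":2.2,"ax":0,"ay":0,"az":0,"claw":3},
    {"tx":-4.8,"ty":0,"tz":4.5,"ax":0,"ay":0,"az":0,"claw":3},
    {"tx":-7.0,"ty":0,"tz":6.5,"ax":0,"ay":0,"az":0,"claw":3},
    {"tx":-7.29,"ty":0,"tz":6.78,"ax":0,"ay":0,"az":0,"claw":3},
    {"tx":-7.29,"ty":0,"tz":6.78,"ax":0,"ay":0,"az":0,"claw":3}
  ]
}}

```text
time: 17.65
tcp_pos: [0.5629, 0.3299, 0.0822]
tool_rot: [-3.136, -0.837, 1.464]
force: [0.3, 0.2, -4.7]
width: 0.433
finger_force: 50.0
```

>>> {"method": "step_arm", "body": {
  "moves": [
    {"tx":-0.22,"ty":0,"tz":0.2,"ax":0,"ay":0,"az":0,"claw":3},
    {"tx":-0.44,"ty":0,"tz":0.4,"ax":0,"ay":0,"az":0,"claw":3},
    {"tx":-0.58,"ty":0,"tz":0.53,"ax":0,"ay":0,"az":0,"claw":3},
    {"tx":-0.58,"ty":0,"tz":0.53,"ax":0,"ay":0,"az":0,"claw":3}
  ]
}}

```text
time: 17.98
tcp_pos: [0.5647, 0.3292, 0.0772]
tool_rot: [3.139, -0.839, 1.468]
force: [0.6, -0.5, -5.7]
width: 0.43
finger_force: 50.0
```

>>> {"method": "step_arm", "body": {
  "moves": [
    {"tx":-0.15,"ty":0,"tz":0.13,"ax":0,"ay":0,"az":0,"claw":3},
    {"tx":-0.3,"ty":0,"tz":0.27,"ax":0,"ay":0,"az":0,"claw":3},
    {"tx":-0.3,"ty":0,"tz":0.27,"ax":0,"ay":0,"az":0,"claw":3},
    {"tx":-0.3,"ty":0,"tz":0.27,"ax":0,"ay":0,"az":0,"claw":3}
  ]
}}

```text
time: 18.32
tcp_pos: [0.5662, 0.3291, 0.0763]
tool_rot: [3.134, -0.842, 1.471]
force: [-0.9, -5.4, 7.3]
width: 0.432
finger_force: 50.0
```

>>> {"method": "step_arm", "body": {
  "moves": [
    {"tx":0,"ty":0,"tz":0,"ax":0,"ay":0,"az":0,"claw":4.5},
    {"tx":0,"ty":0,"tz":0,"ax":0,"ay":0,"az":0,"claw":6},
    {"tx":0,"ty":0,"tz":0,"ax":0,"ay":0,"az":0,"claw":6},
    {"tx":0,"ty":0,"tz":0,"ax":0,"ay":0,"az":0,"claw":6},
    {"tx":0,"ty":0,"tz":-2,"ax":0,"ay":0,"az":0,"claw":6},
    {"tx":0,"ty":0,"tz":-5,"ax":0,"ay":0,"az":0,"claw":6},
    {"tx":0,"ty":0,"tz":-9,"ax":0,"ay":0,"az":0,"claw":6},
    {"tx":0,"ty":0,"tz":-12,"ax":0,"ay":0,"az":0,"claw":6},
    {"tx":0,"ty":0,"tz":-12,"ax":0,"ay":0,"az":0,"claw":6}
  ]
}}

```text
time: 19.07
tcp_pos: [0.557, 0.2377, 0.1573]
tool_rot: [3.131, -0.84, 1.471]
force: [0.2, -0.1, 1.1]
width: 0.685
finger_force: 0.0
```

```bash
timeout 300 python3 - <<'E'
from k import *
f=cur(.001); c,p,d=snap('wrist','w5'); W=cloud(c,d); z=W[...,2]
m=(z>.09)&(z<.115)&(abs(W[...,0]-.565)<.05)&(abs(W[...,1]-.335)<.05); print(m.sum(),cv2.minAreaRect((W[m][:,:2]*1000).astype(np.float32)) if m.sum()>20 else '',np.median(z[m]))
# next: casting C centre (.549,-.133) yaw 8
for n in('top','side'):
  snap(n,n+'5')
  for Q in castings((n+'5',),lo=(.3,-.21),hi=(.65,.12)):
    (cx,cy),s,a=cv2.minAreaRect((Q[:,:2]*1000).astype(np.float32)); print(n,len(Q),round(cx),round(cy),np.round(s),round(a),Q[:,2].max().round(3))
h=np.array([np.cos(.14),np.sin(.14),0]); g=np.array([.549,-.133,.025])-.0125*h
for t in(40,44,48): T=tool(t,8,1); print(t,*ik(g,T),*ik(g+[0,0,.09],T))
E
```

```text
t 19.07 p [0.557  0.2377 0.1573] z [ 0.085  0.74  -0.667] y [ 0.994 -0.108  0.007] q [-0.08 -0.05  1.72  0.84  1.48 -0.06] F [ 0.2  -0.13  1.09] w 60.3 ff 0.0
2619 ((568.3948974609375, 336.07568359375), (38.46085739135742, 38.08460235595703), 83.48214721679688) 0.1030822959285495
top 438 433 -132 [82. 47.] 17 0.054
top 172 553 -139 [81. 25.] 5 0.054
side 848 427 -131 [85. 47.] 14 0.051
side 781 548 -132 [85. 47.] 7 0.052
40 [-0.56 -0.45  2.24  0.57  0.86 -2.54] 0.0 [-0.56 -0.54  2.14  0.5   1.03 -2.41] 0.0
44 [-0.59 -0.48  2.29  0.68  0.83 -2.64] 0.0 [-0.59 -0.58  2.19  0.58  0.99 -2.48] 0.0
48 [-0.58 -0.52  2.34  0.72  0.78 -2.65] 0.0393 [-0.62 -0.62  2.24  0.67  0.96 -2.57] 0.0
```

Casting A stands in the tray: its top is at z = 0.103 and measures 38×38 mm. Next is C.

Run:
```python
from h import *
f=cur(.001)
seq(f,([.545,.2,.22],tool(0,-96,1)),([.53,.08,.22],tool(0,-45,1)))
h=np.array([np.cos(.14),np.sin(.14),0]); g=np.array([.549,-.1325,.025])-.0125*h; T=tool(40,8,1)
seq(cmd(),([.53,-.05,.2],tool(0,8,1)),(g+[0,0,.09],T))
```

```text
t 19.22 p [0.5546 0.2406 0.1511] z [ 0.077  0.74  -0.668] y [ 0.994 -0.105 -0.001] q [-0.07 -0.04  1.72  0.84  1.47 -0.06] F [ 0.43  0.2  -1.17] w 60.4 ff 0.0
t 2.29 -0.54 -7.61  a -0.001 -0.839 -0.001  rows 7
t -5.79 -0.77 -16.61  a 0.372 -0.782 -0.837  rows 8
t -9.19 -9.2 2.0  a 0.0 -0.0 -0.925  rows 8
t -15.61 -14.69 10.5  a -0.322 -0.647 -0.886  rows 6
```

>>> {"method": "step_arm", "body": {
  "moves": [
    {"tx":2.29,"ty":-0.54,"tz":-7.61,"ax":0,"ay":-0.839,"az":0,"claw":6},
    {"tx":2.29,"ty":-0.54,"tz":-7.61,"ax":0,"ay":-0.839,"az":0,"claw":6},
    {"tx":2.29,"ty":-0.54,"tz":-7.61,"ax":0,"ay":-0.839,"az":0,"claw":6},
    {"tx":2.29,"ty":-0.54,"tz":-7.61,"ax":0,"ay":-0.839,"az":0,"claw":6},
    {"tx":2.29,"ty":-0.54,"tz":-7.61,"ax":0,"ay":-0.839,"az":0,"claw":6},
    {"tx":2.29,"ty":-0.54,"tz":-7.61,"ax":0,"ay":-0.839,"az":0,"claw":6},
    {"tx":2.29,"ty":-0.54,"tz":-7.61,"ax":0,"ay":-0.839,"az":0,"claw":7},
    {"tx":-5.79,"ty":-0.77,"tz":-16.61,"ax":0.372,"ay":-0.782,"az":-0.837,"claw":7},
    {"tx":-5.79,"ty":-0.77,"tz":-16.61,"ax":0.372,"ay":-0.782,"az":-0.837,"claw":7},
    {"tx":-5.79,"ty":-0.77,"tz":-16.61,"ax":0.372,"ay":-0.782,"az":-0.837,"claw":7},
    {"tx":-5.79,"ty":-0.77,"tz":-16.61,"ax":0.372,"ay":-0.782,"az":-0.837,"claw":7},
    {"tx":-5.79,"ty":-0.77,"tz":-16.61,"ax":0.372,"ay":-0.782,"az":-0.837,"claw":7},
    {"tx":-5.79,"ty":-0.77,"tz":-16.61,"ax":0.372,"ay":-0.782,"az":-0.837,"claw":7},
    {"tx":-5.79,"ty":-0.77,"tz":-16.61,"ax":0.372,"ay":-0.782,"az":-0.837,"claw":7},
    {"tx":-5.79,"ty":-0.77,"tz":-16.61,"ax":0.372,"ay":-0.782,"az":-0.837,"claw":7},
    {"tx":-5.79,"ty":-0.77,"tz":-16.61,"ax":0.372,"ay":-0.782,"az":-0.837,"claw":7}
  ]
}}

```text
time: 20.55
tcp_pos: [0.5297, 0.0811, 0.2174]
tool_rot: [-3.14, -0.002, 2.361]
force: [0.2, -0.1, -0.2]
width: 0.798
finger_force: 0.0
```

>>> {"method": "step_arm", "body": {
  "moves": [
    {"tx":-4,"ty":-4,"tz":1,"ax":0,"ay":0,"az":-0.925,"claw":7},
    {"tx":-9.19,"ty":-9.2,"tz":2,"ax":0,"ay":0,"az":-0.925,"claw":7},
    {"tx":-9.19,"ty":-9.2,"tz":2,"ax":0,"ay":0,"az":-0.925,"claw":7},
    {"tx":-9.19,"ty":-9.2,"tz":2,"ax":0,"ay":0,"az":-0.925,"claw":7},
    {"tx":-9.19,"ty":-9.2,"tz":2,"ax":0,"ay":0,"az":-0.925,"claw":7},
    {"tx":-9.19,"ty":-9.2,"tz":2,"ax":0,"ay":0,"az":-0.925,"claw":7},
    {"tx":-9.19,"ty":-9.2,"tz":2,"ax":0,"ay":0,"az":-0.925,"claw":7},
    {"tx":-9.19,"ty":-9.2,"tz":2,"ax":0,"ay":0,"az":-0.925,"claw":7},
    {"tx":-15.61,"ty":-14.69,"tz":4,"ax":-0.322,"ay":-0.647,"az":-0.886,"claw":7},
    {"tx":-15.61,"ty":-14.69,"tz":6,"ax":-0.322,"ay":-0.647,"az":-0.886,"claw":7},
    {"tx":-15.61,"ty":-14.69,"tz":9,"ax":-0.322,"ay":-0.647,"az":-0.886,"claw":7},
    {"tx":-15.61,"ty":-14.69,"tz":10.5,"ax":-0.322,"ay":-0.647,"az":-0.886,"claw":7},
    {"tx":-15.61,"ty":-14.69,"tz":10.5,"ax":-0.322,"ay":-0.647,"az":-0.886,"claw":7},
    {"tx":-15.61,"ty":-14.69,"tz":10.5,"ax":-0.322,"ay":-0.647,"az":-0.886,"claw":7},
    {"tx":-15.61,"ty":-14.69,"tz":10.5,"ax":-0.322,"ay":-0.647,"az":-0.886,"claw":7},
    {"tx":-15.61,"ty":-14.69,"tz":10.5,"ax":-0.322,"ay":-0.647,"az":-0.886,"claw":7},
    {"tx":-15.61,"ty":-14.69,"tz":10.5,"ax":-0.322,"ay":-0.647,"az":-0.886,"claw":7}
  ]
}}

```text
time: 21.97
tcp_pos: [0.5375, -0.1343, 0.1157]
tool_rot: [-3.141, 0.698, -3.001]
force: [-0.1, -1.1, -0.2]
width: 0.797
finger_force: 0.0
```

Run:
```python
from h import *
f=cur(.001); T=tool(40,8,1); print(T[:,2],T[:,1])
c,p,d=snap('wrist','w6'); W=cloud(c,d); z=W[...,2]; m=(z>.012)&(z<.06)&(abs(W[...,1]+.13)<.07)&(W[...,0]>.48)&(W[...,0]<.62)&(np.ptp(p.astype(int),axis=-1)<25)
L,n=ni.label(ni.binary_opening(m))
for k in range(1,n+1):
    if (L==k).sum()>1500: print((L==k).sum(),cv2.minAreaRect((W[L==k][:,:2]*1000).astype(np.float32)),W[L==k][:,2].max())
h=np.array([np.cos(.14),np.sin(.14),0]); g=np.array([.549,-.1325,.025])-.0125*h
seq(f,(g,T))
```

```text
t 21.97 p [ 0.5375 -0.1343  0.1157] z [ 0.636  0.089 -0.766] y [-0.14   0.99  -0.001] q [-0.56 -0.54  2.13  0.5   1.04 -2.41] F [-0.08 -1.05 -0.24] w 70.1 ff 0.0
[ 0.63653204  0.08945874 -0.76604444] [-0.1391731   0.99026807  0.        ]
9227 ((549.7286376953125, -130.74349975585938), (84.97620391845703, 46.48260498046875), 6.4048895835876465) 0.04946633311645181
t 5.96 0.02 6.97  a -0.0 -0.0 0.001  rows 3
```

>>> {"method": "step_arm", "body": {
  "moves": [
    {"tx":2,"ty":0.1,"tz":2.3,"ax":0,"ay":0,"az":0.015,"claw":7},
    {"tx":4,"ty":0.1,"tz":4.7,"ax":0,"ay":0,"az":0.015,"claw":7},
    {"tx":5.96,"ty":0.1,"tz":6.97,"ax":0,"ay":0,"az":0.015,"claw":7},
    {"tx":5.96,"ty":0.1,"tz":6.97,"ax":0,"ay":0,"az":0.015,"claw":7},
    {"tx":5.96,"ty":0.1,"tz":6.97,"ax":0,"ay":0,"az":0.015,"claw":7},
    {"tx":5.96,"ty":0.1,"tz":6.97,"ax":0,"ay":0,"az":0.015,"claw":3},
    {"tx":5.96,"ty":0.1,"tz":6.97,"ax":0,"ay":0,"az":0.015,"claw":3},
    {"tx":5.96,"ty":0.1,"tz":6.97,"ax":0,"ay":0,"az":0.015,"claw":3},
    {"tx":5.96,"ty":0.1,"tz":6.97,"ax":0,"ay":0,"az":0.015,"claw":3},
    {"tx":5.96,"ty":0.1,"tz":6.97,"ax":0,"ay":0,"az":0.015,"claw":3},
    {"tx":5.96,"ty":0.1,"tz":6.97,"ax":0,"ay":0,"az":0.015,"claw":3}
  ],
  "newtons": 50
}}

```text
time: 22.93
tcp_pos: [0.5361, -0.1336, 0.0236]
tool_rot: [3.13, 0.699, -3.02]
force: [0.2, 0.6, 1.0]
width: 0.43
finger_force: 50.0
```

Run:
```python
from h import *
f=cur(.001); seq(f,(f[0]+[0,0,.08],f[1]),(f[0]+[0,0,.15],tool(0,8,1)))
```

```text
t 22.93 p [ 0.5361 -0.1336  0.0236] z [ 0.637  0.089 -0.765] y [-0.128  0.992  0.009] q [-0.56 -0.45  2.24  0.57  0.86 -2.52] F [0.22 0.6  1.02] w 37.9 ff 50.0
t -5.15 0.07 -6.12  a 0.0 0.0 0.0  rows 2
t -9.65 0.13 -11.48  a 0.005 0.699 -0.014  rows 6
```

>>> {"method": "step_arm", "body": {
  "moves": [
    {"tx":-2.5,"ty":0,"tz":-3,"ax":0,"ay":0,"az":0,"claw":3},
    {"tx":-5.15,"ty":0.07,"tz":-6.12,"ax":0,"ay":0,"az":0,"claw":3},
    {"tx":-9.65,"ty":0.13,"tz":-11.48,"ax":0,"ay":0.699,"az":-0.014,"claw":3},
    {"tx":-9.65,"ty":0.13,"tz":-11.48,"ax":0,"ay":0.699,"az":-0.014,"claw":3},
    {"tx":-9.65,"ty":0.13,"tz":-11.48,"ax":0,"ay":0.699,"az":-0.014,"claw":3},
    {"tx":-9.65,"ty":0.13,"tz":-11.48,"ax":0,"ay":0.699,"az":-0.014,"claw":3},
    {"tx":-9.65,"ty":0.13,"tz":-11.48,"ax":0,"ay":0.699,"az":-0.014,"claw":3},
    {"tx":-9.65,"ty":0.13,"tz":-11.48,"ax":0,"ay":0.699,"az":-0.014,"claw":3},
    {"tx":-9.65,"ty":0.13,"tz":-11.48,"ax":0,"ay":0.699,"az":-0.014,"claw":3},
    {"tx":-9.65,"ty":0.13,"tz":-11.48,"ax":0,"ay":0.699,"az":-0.014,"claw":3},
    {"tx":-9.65,"ty":0.13,"tz":-11.48,"ax":0,"ay":0.699,"az":-0.014,"claw":3}
  ]
}}

```text
time: 23.85
tcp_pos: [0.5354, -0.1337, 0.1718]
tool_rot: [3.136, -0.001, -3.0]
force: [-0.7, -0.5, -5.5]
width: 0.429
finger_force: 50.0
```

Run:
```python
from h import *
f=cur(.001)
F=[]
for i in range(8): robot.snapshot('side'); F.append(robot.read_state()['force'][2])
print(np.round(F,2),np.mean(F)/9.81)
```

```text
t 23.85 p [ 0.5354 -0.1337  0.1718] z [-0.001  0.005 -1.   ] y [-0.141  0.99   0.005] q [-0.31 -0.04  1.49  0.    1.7  -2.02] F [-0.68 -0.47 -5.53] w 37.8 ff 50.0
[-5.87 -4.93 -5.94 -6.49 -6.25 -5.62 -4.98 -5.14] -0.5760843627076933
```

```bash
timeout 200 python3 - <<'E'
from k import *
f=cur(.001); f=(np.array([.5354,-.1337,.173]),f[1])
v=np.array([np.sin(.105),np.cos(.105),0]); tc=np.array([.560,.275,.018]); pf=tc-.0085*v+[0,0,.056]; print(pf)
Tf=tool(54,84,-1); print(*ik(pf,Tf),*ik(pf+[0,0,.11],Tf))
seq(f,([.53,.0,.21],tool(0,-45,1)),([.545,.13,.22],tool(0,-96,1)))
seq(cmd(),(pf+[0,0,.11],Tf),(pf+[0,0,.012],Tf))
E
```

```text
t 24.25 p [ 0.5358 -0.1339  0.1736] z [ 0.     0.004 -1.   ] y [-0.141  0.99   0.004] q [-0.31 -0.04  1.48  0.    1.7  -2.02] F [-0.33  0.32 -5.14] w 37.7 ff 50.0
[0.55910914 0.26654681 0.074     ]
[-0.06  0.06  1.82  0.97  1.35 -0.23] 0.0 [-0.06 -0.05  1.72  0.95  1.47 -0.06] 0.0
t -1.35 13.33 -3.65  a 0.004 -0.001 0.926  rows 8
t -4.66 25.99 -4.59  a 0.004 -0.003 1.817  rows 8
t 13.73 -0.03 3.59  a -0.0 0.943 -0.001  rows 8
t 13.73 -0.03 13.39  a -0.0 0.943 -0.001  rows 3
```

>>> {"method": "step_arm", "body": {
  "moves": [
    {"tx":-0.5,"ty":3,"tz":-3,"ax":0,"ay":0,"az":0.926,"claw":3},
    {"tx":-0.8,"ty":6,"tz":-3.65,"ax":0,"ay":0,"az":0.926,"claw":3},
    {"tx":-1.1,"ty":9,"tz":-3.65,"ax":0,"ay":0,"az":0.926,"claw":3},
    {"tx":-1.35,"ty":12,"tz":-3.65,"ax":0,"ay":0,"az":0.926,"claw":3},
    {"tx":-1.35,"ty":13.33,"tz":-3.65,"ax":0,"ay":0,"az":0.926,"claw":3},
    {"tx":-1.35,"ty":13.33,"tz":-3.65,"ax":0,"ay":0,"az":0.926,"claw":3},
    {"tx":-1.35,"ty":13.33,"tz":-3.65,"ax":0,"ay":0,"az":0.926,"claw":3},
    {"tx":-1.35,"ty":13.33,"tz":-3.65,"ax":0,"ay":0,"az":0.926,"claw":3},
    {"tx":-2.5,"ty":17,"tz":-4.5,"ax":0,"ay":0,"az":1.817,"claw":3},
    {"tx":-3.5,"ty":21,"tz":-4.59,"ax":0,"ay":0,"az":1.817,"claw":3},
    {"tx":-4.66,"ty":25,"tz":-4.59,"ax":0,"ay":0,"az":1.817,"claw":3},
    {"tx":-4.66,"ty":25.99,"tz":-4.59,"ax":0.004,"ay":-0.003,"az":1.817,"claw":3},
    {"tx":-4.66,"ty":25.99,"tz":-4.59,"ax":0.004,"ay":-0.003,"az":1.817,"claw":3},
    {"tx":-4.66,"ty":25.99,"tz":-4.59,"ax":0.004,"ay":-0.003,"az":1.817,"claw":3},
    {"tx":-4.66,"ty":25.99,"tz":-4.59,"ax":0.004,"ay":-0.003,"az":1.817,"claw":3},
    {"tx":-4.66,"ty":25.99,"tz":-4.59,"ax":0.004,"ay":-0.003,"az":1.817,"claw":3},
    {"tx":-4.66,"ty":25.99,"tz":-4.59,"ax":0.004,"ay":-0.003,"az":1.817,"claw":3},
    {"tx":-4.66,"ty":25.99,"tz":-4.59,"ax":0.004,"ay":-0.003,"az":1.817,"claw":3}
  ]
}}

```text
time: 25.75
tcp_pos: [0.5456, 0.1299, 0.2203]
tool_rot: [-3.141, -0.0, 1.468]
force: [-0.0, 0.2, -5.7]
width: 0.43
finger_force: 50.0
```

>>> {"method": "step_arm", "body": {
  "moves": [
    {"tx":3,"ty":0,"tz":0,"ax":0,"ay":0.943,"az":0,"claw":3},
    {"tx":6,"ty":0,"tz":0,"ax":0,"ay":0.943,"az":0,"claw":3},
    {"tx":9,"ty":0,"tz":1,"ax":0,"ay":0.943,"az":0,"claw":3},
    {"tx":12,"ty":0,"tz":2,"ax":0,"ay":0.943,"az":0,"claw":3},
    {"tx":13.73,"ty":0,"tz":3.59,"ax":0,"ay":0.943,"az":0,"claw":3},
    {"tx":13.73,"ty":0,"tz":3.59,"ax":0,"ay":0.943,"az":0,"claw":3},
    {"tx":13.73,"ty":0,"tz":3.59,"ax":0,"ay":0.943,"az":0,"claw":3},
    {"tx":13.73,"ty":0,"tz":3.59,"ax":0,"ay":0.943,"az":0,"claw":3},
    {"tx":13.73,"ty":0,"tz":3.59,"ax":0,"ay":0.943,"az":0,"claw":3},
    {"tx":13.73,"ty":0,"tz":3.59,"ax":0,"ay":0.943,"az":0,"claw":3}
  ]
}}

```text
time: 26.58
tcp_pos: [0.5598, 0.2652, 0.1828]
tool_rot: [-3.137, -0.939, 1.462]
force: [0.7, 0.5, -5.1]
width: 0.427
finger_force: 50.0
```

```bash
cat >> h.py <<'E'
def topcheck(name,zlo,zhi,xy,r=.05):
    "the casting's top face seen by the wrist camera: plane normal tilt, rect"
    c,p,d=snap('wrist',name); W=cloud(c,d); z=W[...,2]
    m=(z>zlo)&(z<zhi)&(abs(W[...,0]-xy[0])<r)&(abs(W[...,1]-xy[1])<r); m=ni.binary_opening(m,np.ones((5,5)))
    if m.sum()<50: print('none',m.sum()); return
    P=W[m]; n=np.linalg.svd(P-P.mean(0),full_matrices=False)[2][2]; n*=np.sign(n[2])
    print(m.sum(),np.round(np.ravel(cv2.minAreaRect((P[:,:2]*1000).astype(np.float32))[0]),1),np.round(cv2.minAreaRect((P[:,:2]*1000).astype(np.float32))[1:][0],1),'z',np.median(P[:,2]).round(4),'n',n.round(3))
E
python3 - <<'E'
from h import *
f=cur(.001); q=f[0]; topcheck('w7',q[2]+.015,q[2]+.045,q[:2]+[0,.003],.022)
v=np.array([np.sin(.105),np.cos(.105),0]); tc=np.array([.560,.275,.018]); pf=tc-.0085*v+[0,0,.056]
seq(f,(pf+[0,0,.008],tool(54,84,-1)))
E
```

```text
t 26.58 p [0.5598 0.2652 0.1828] z [ 0.084  0.803 -0.59 ] y [ 0.994 -0.106 -0.002] q [-0.06 -0.04  1.71  0.94  1.48 -0.05] F [ 0.66  0.47 -5.07] w 37.6 ff 50.0
9241 [559.8 267.4] [42.1 43.9] z 0.2102 n [-0.016 -0.092  0.996]
t -8.14 -0.06 6.11  a -0.001 0.003 -0.003  rows 3
```

Run:
```python
from h import *
c,p,d=pickle.load(open('pics/w7.pkl','rb')); W=cloud(c,d); z=W[...,2]
for r in(.010,.014):
  m=(z>.19)&(z<.24)&(abs(W[...,0]-.561)<r)&(abs(W[...,1]-.267)<r); P=W[m]; n=np.linalg.svd(P-P.mean(0),full_matrices=False)[2][2]; print(m.sum(),(n*np.sign(n[2])).round(3),P.mean(0).round(4),P[:,2].std())
```

```text
2334 [-0.002 -0.015  1.   ] [0.5609 0.2664 0.2109] 0.0005981574943055444
4543 [-0.002 -0.009  1.   ] [0.5609 0.266  0.2106] 0.0006439662917931257
```

Upright within 1°. I'll lower it into the tray.

>>> {"method": "step_arm", "body": {
  "moves": [
    {"tx":-2.7,"ty":0,"tz":2,"ax":0,"ay":0,"az":0,"claw":3},
    {"tx":-5.4,"ty":0,"tz":4,"ax":0,"ay":0,"az":0,"claw":3},
    {"tx":-7.8,"ty":-0.06,"tz":5.8,"ax":0,"ay":0,"az":0,"claw":3},
    {"tx":-8.14,"ty":-0.06,"tz":6.11,"ax":0,"ay":0,"az":0,"claw":3},
    {"tx":-8.4,"ty":-0.06,"tz":6.3,"ax":0,"ay":0,"az":0,"claw":3},
    {"tx":-8.5,"ty":-0.06,"tz":6.4,"ax":0,"ay":0,"az":0,"claw":3},
    {"tx":-8.5,"ty":-0.06,"tz":6.4,"ax":0,"ay":0,"az":0,"claw":3},
    {"tx":-8.5,"ty":-0.06,"tz":6.4,"ax":0,"ay":0,"az":0,"claw":3}
  ]
}}

```text
time: 27.3
tcp_pos: [0.5607, 0.2686, 0.0808]
tool_rot: [3.136, -0.943, 1.471]
force: [0.1, -0.0, -5.8]
width: 0.428
finger_force: 50.0
```

>>> {"method": "step_arm", "body": {
  "moves": [
    {"tx":-0.12,"ty":0,"tz":0.09,"ax":0,"ay":0,"az":0,"claw":3},
    {"tx":-0.2,"ty":0,"tz":0.15,"ax":0,"ay":0,"az":0,"claw":3},
    {"tx":-0.2,"ty":0,"tz":0.15,"ax":0,"ay":0,"az":0,"claw":3}
  ]
}}

```text
time: 27.55
tcp_pos: [0.5596, 0.2683, 0.0759]
tool_rot: [-3.141, -0.943, 1.465]
force: [1.4, 0.2, -3.8]
width: 0.431
finger_force: 50.0
```

Contact is just beginning; 1.5 mm more, then release and retreat.

>>> {"method": "step_arm", "body": {
  "moves": [
    {"tx":-0.12,"ty":0,"tz":0.09,"ax":0,"ay":0,"az":0,"claw":3},
    {"tx":-0.12,"ty":0,"tz":0.09,"ax":0,"ay":0,"az":0,"claw":3},
    {"tx":-0.12,"ty":0,"tz":0.09,"ax":0,"ay":0,"az":0,"claw":3}
  ]
}}

```text
time: 27.8
tcp_pos: [0.5601, 0.2684, 0.0758]
tool_rot: [3.14, -0.944, 1.467]
force: [-2.1, -3.5, 4.8]
width: 0.428
finger_force: 50.0
```

>>> {"method": "step_arm", "body": {
  "moves": [
    {"tx":0,"ty":0,"tz":0,"ax":0,"ay":0,"az":0,"claw":4.5},
    {"tx":0,"ty":0,"tz":0,"ax":0,"ay":0,"az":0,"claw":6},
    {"tx":0,"ty":0,"tz":0,"ax":0,"ay":0,"az":0,"claw":6},
    {"tx":0,"ty":0,"tz":0,"ax":0,"ay":0,"az":0,"claw":6},
    {"tx":0,"ty":0,"tz":-2,"ax":0,"ay":0,"az":0,"claw":6},
    {"tx":0,"ty":0,"tz":-5,"ax":0,"ay":0,"az":0,"claw":6},
    {"tx":0,"ty":0,"tz":-9,"ax":0,"ay":0,"az":0,"claw":6},
    {"tx":0,"ty":0,"tz":-12,"ax":0,"ay":0,"az":0,"claw":6},
    {"tx":0,"ty":0,"tz":-12,"ax":0,"ay":0,"az":0,"claw":6},
    {"tx":0,"ty":0,"tz":-12,"ax":0,"ay":0,"az":0,"claw":6}
  ]
}}

```text
time: 28.63
tcp_pos: [0.5502, 0.1709, 0.1455]
tool_rot: [3.139, -0.943, 1.466]
force: [-0.1, 0.2, -1.0]
width: 0.687
finger_force: 0.0
```

```bash
timeout 300 python3 - <<'E'
from k import *
f=cur(.001); topcheck('w8',.09,.115,(.565,.275),.032); topcheck('w8b',.09,.115,(.568,.336),.03)
for n in('top','side'):
  snap(n,n+'8')
  for Q in castings((n+'8',),lo=(.3,-.21),hi=(.65,.12)):
    (cx,cy),s,a=cv2.minAreaRect((Q[:,:2]*1000).astype(np.float32)); print(n,len(Q),round(cx),round(cy),np.round(s),round(a),Q[:,2].max().round(3))
h=np.array([np.cos(.25),np.sin(.25),0]); g=np.array([.429,-.132,.025])-.0155*h
for az in(14,10,18):
  for t in(26,30,34): T=tool(t,az,1); print(az,t,*ik(g,T),*ik(g+[0,0,.09],T))
E
```

```text
t 28.63 p [0.5502 0.1709 0.1455] z [ 0.087  0.804 -0.588] y [ 0.994 -0.107  0.001] q [-0.24 -0.01  1.75  0.93  1.58 -0.22] F [-0.06  0.19 -0.95] w 60.5 ff 0.0
2599 [561.6 270.5] [38.7 38. ] z 0.103 n [-0.015 -0.158  0.987]
1861 [568.8 335.6] [38.5 38. ] z 0.1029 n [-0.022 -0.177  0.984]
top 283 433 -128 [31. 87.] 83 0.052
side 839 428 -130 [86. 47.] 13 0.051
14 26 [-0.66 -0.67  2.3   0.37  1.24 -2.55] 0.0 [-0.66 -0.72  2.16  0.36  1.41 -2.48] 0.0
14 30 [-0.71 -0.72  2.35  0.45  1.23 -2.62] 0.0 [-0.71 -0.77  2.21  0.43  1.39 -2.54] 0.0
14 34 [-0.74 -0.78  2.39  0.5   1.21 -2.65] 0.0213 [-0.77 -0.82  2.26  0.5   1.38 -2.6 ] 0.0
10 26 [-0.64 -0.7   2.32  0.35  1.22 -2.45] 0.0 [-0.64 -0.74  2.18  0.33  1.39 -2.39] 0.0
10 30 [-0.69 -0.76  2.37  0.42  1.2  -2.52] 0.0 [-0.69 -0.8   2.23  0.4   1.37 -2.45] 0.0
10 34 [-0.74 -0.81  2.42  0.5   1.19 -2.59] 0.0 [-0.74 -0.85  2.28  0.47  1.35 -2.5 ] 0.0
18 26 [-0.68 -0.64  2.28  0.4   1.26 -2.64] 0.0 [-0.68 -0.69  2.15  0.38  1.43 -2.57] 0.0
18 30 [-0.7  -0.69  2.33  0.44  1.24 -2.65] 0.0332 [-0.73 -0.73  2.19  0.45  1.42 -2.63] 0.0
18 34 [-0.72 -0.75  2.37  0.48  1.22 -2.65] 0.0726 [-0.77 -0.78  2.23  0.51  1.4  -2.65] 0.022
```

```bash
timeout 300 python3 - <<'E'
from k import *
f=cur(.001)
h=np.array([np.cos(.25),np.sin(.25),0]); g=np.array([.4285,-.1315,.025])-.0195*h; T=tool(28,14,1); print(g)
print(*ik(g,T),*ik(g+[0,0,.09],T))
seq(f,([.54,.14,.22],tool(0,-96,1)),([.49,.02,.22],tool(0,-45,1)))
seq(cmd(),([.43,-.09,.2],tool(0,14,1)),(g+[0,0,.09],T))
E
```

```text
t 28.83 p [0.5485 0.173  0.1429] z [ 0.081  0.805 -0.587] y [ 0.995 -0.103 -0.004] q [-0.24 -0.01  1.76  0.93  1.58 -0.22] F [ 0.38  0.41 -0.73] w 60.3 ff 0.0
[ 0.40960621 -0.13632438  0.025     ]
[-0.7  -0.71  2.33  0.41  1.25 -2.59] 0.0 [-0.7  -0.76  2.19  0.39  1.41 -2.52] 0.0
t 4.18 -0.53 -7.2  a -0.004 -0.943 -0.001  rows 8
t -3.15 -4.27 -17.27  a 0.415 -0.88 -0.822  rows 8
t -3.54 -12.02 2.0  a 0.0 -0.0 -1.03  rows 9
t -5.37 -16.73 10.5  a -0.251 -0.444 -1.009  rows 4
```

>>> {"method": "step_arm", "body": {
  "moves": [
    {"tx":4.18,"ty":-0.53,"tz":-7.2,"ax":-0.004,"ay":-0.943,"az":0,"claw":6},
    {"tx":4.18,"ty":-0.53,"tz":-7.2,"ax":-0.004,"ay":-0.943,"az":0,"claw":6},
    {"tx":4.18,"ty":-0.53,"tz":-7.2,"ax":-0.004,"ay":-0.943,"az":0,"claw":6},
    {"tx":4.18,"ty":-0.53,"tz":-7.2,"ax":-0.004,"ay":-0.943,"az":0,"claw":6},
    {"tx":4.18,"ty":-0.53,"tz":-7.2,"ax":-0.004,"ay":-0.943,"az":0,"claw":6},
    {"tx":4.18,"ty":-0.53,"tz":-7.2,"ax":-0.004,"ay":-0.943,"az":0,"claw":6},
    {"tx":4.18,"ty":-0.53,"tz":-7.2,"ax":-0.004,"ay":-0.943,"az":0,"claw":7},
    {"tx":4.18,"ty":-0.53,"tz":-7.2,"ax":-0.004,"ay":-0.943,"az":0,"claw":7},
    {"tx":-3.15,"ty":-4.27,"tz":-17.27,"ax":0.415,"ay":-0.88,"az":-0.822,"claw":7},
    {"tx":-3.15,"ty":-4.27,"tz":-17.27,"ax":0.415,"ay":-0.88,"az":-0.822,"claw":7},
    {"tx":-3.15,"ty":-4.27,"tz":-17.27,"ax":0.415,"ay":-0.88,"az":-0.822,"claw":7},
    {"tx":-3.15,"ty":-4.27,"tz":-17.27,"ax":0.415,"ay":-0.88,"az":-0.822,"claw":7},
    {"tx":-3.15,"ty":-4.27,"tz":-17.27,"ax":0.415,"ay":-0.88,"az":-0.822,"claw":7},
    {"tx":-3.15,"ty":-4.27,"tz":-17.27,"ax":0.415,"ay":-0.88,"az":-0.822,"claw":7},
    {"tx":-3.15,"ty":-4.27,"tz":-17.27,"ax":0.415,"ay":-0.88,"az":-0.822,"claw":7},
    {"tx":-3.15,"ty":-4.27,"tz":-17.27,"ax":0.415,"ay":-0.88,"az":-0.822,"claw":7},
    {"tx":-3.15,"ty":-4.27,"tz":-17.27,"ax":0.415,"ay":-0.88,"az":-0.822,"claw":7}
  ]
}}

```text
time: 30.25
tcp_pos: [0.4901, 0.0199, 0.2192]
tool_rot: [3.141, 0.0, 2.358]
force: [-0.5, -0.5, 0.5]
width: 0.798
finger_force: 0.0
```

>>> {"method": "step_arm", "body": {
  "moves": [
    {"tx":-1.5,"ty":-4,"tz":1,"ax":0,"ay":0,"az":-1.03,"claw":7},
    {"tx":-3,"ty":-8,"tz":2,"ax":0,"ay":0,"az":-1.03,"claw":7},
    {"tx":-3.54,"ty":-12.02,"tz":2,"ax":0,"ay":0,"az":-1.03,"claw":7},
    {"tx":-3.54,"ty":-12.02,"tz":2,"ax":0,"ay":0,"az":-1.03,"claw":7},
    {"tx":-3.54,"ty":-12.02,"tz":2,"ax":0,"ay":0,"az":-1.03,"claw":7},
    {"tx":-3.54,"ty":-12.02,"tz":2,"ax":0,"ay":0,"az":-1.03,"claw":7},
    {"tx":-3.54,"ty":-12.02,"tz":2,"ax":0,"ay":0,"az":-1.03,"claw":7},
    {"tx":-3.54,"ty":-12.02,"tz":2,"ax":0,"ay":0,"az":-1.03,"claw":7},
    {"tx":-3.54,"ty":-12.02,"tz":2,"ax":0,"ay":0,"az":-1.03,"claw":7},
    {"tx":-5.37,"ty":-16.73,"tz":6,"ax":-0.251,"ay":-0.444,"az":-1.009,"claw":7},
    {"tx":-5.37,"ty":-16.73,"tz":8,"ax":-0.251,"ay":-0.444,"az":-1.009,"claw":7},
    {"tx":-5.37,"ty":-16.73,"tz":10.5,"ax":-0.251,"ay":-0.444,"az":-1.009,"claw":7},
    {"tx":-5.37,"ty":-16.73,"tz":10.5,"ax":-0.251,"ay":-0.444,"az":-1.009,"claw":7},
    {"tx":-5.37,"ty":-16.73,"tz":10.5,"ax":-0.251,"ay":-0.444,"az":-1.009,"claw":7},
    {"tx":-5.37,"ty":-16.73,"tz":10.5,"ax":-0.251,"ay":-0.444,"az":-1.009,"claw":7},
    {"tx":-5.37,"ty":-16.73,"tz":10.5,"ax":-0.251,"ay":-0.444,"az":-1.009,"claw":7}
  ]
}}

```text
time: 31.58
tcp_pos: [0.4108, -0.1375, 0.1171]
tool_rot: [-3.138, 0.49, -2.897]
force: [-0.5, -0.0, 0.3]
width: 0.797
finger_force: 0.0
```

Run:
```python
from h import *
f=cur(.001); T=tool(28,14,1); print(T[:,2],T[:,1])
c,p,d=snap('wrist','w9'); W=cloud(c,d); z=W[...,2]; m=(z>.012)&(z<.06)&(abs(W[...,1]+.13)<.07)&(W[...,0]>.36)&(W[...,0]<.5)&(np.ptp(p.astype(int),axis=-1)<25)
L,n=ni.label(ni.binary_opening(m))
for k in range(1,n+1):
    if (L==k).sum()>1000: print((L==k).sum(),cv2.minAreaRect((W[L==k][:,:2]*1000).astype(np.float32)),W[L==k][:,2].max())
h=np.array([np.cos(.25),np.sin(.25),0]); g=np.array([.4285,-.1315,.025])-.0195*h
seq(f,(g,T))
```

```text
t 31.58 p [ 0.4108 -0.1375  0.1171] z [ 0.457  0.111 -0.882] y [-0.241  0.971 -0.003] q [-0.7  -0.76  2.19  0.39  1.41 -2.52] F [-0.45 -0.04  0.27] w 70.2 ff 0.0
[ 0.45552625  0.11357545 -0.88294759] [-0.2419219   0.97029573  0.        ]
8052 ((428.7886962890625, -129.89901733398438), (84.96630859375, 46.2056770324707), 14.162858009338379) 0.04984273958684893
t 4.46 0.17 8.17  a -0.003 0.001 0.0  rows 3
```

>>> {"method": "step_arm", "body": {
  "moves": [
    {"tx":1.5,"ty":0.25,"tz":2.8,"ax":0,"ay":0,"az":0,"claw":7},
    {"tx":3,"ty":0.25,"tz":5.6,"ax":0,"ay":0,"az":0,"claw":7},
    {"tx":4.46,"ty":0.25,"tz":8.17,"ax":0,"ay":0,"az":0,"claw":7},
    {"tx":4.46,"ty":0.25,"tz":8.17,"ax":0,"ay":0,"az":0,"claw":7},
    {"tx":4.46,"ty":0.25,"tz":8.17,"ax":0,"ay":0,"az":0,"claw":7},
    {"tx":4.46,"ty":0.25,"tz":8.17,"ax":0,"ay":0,"az":0,"claw":3},
    {"tx":4.46,"ty":0.25,"tz":8.17,"ax":0,"ay":0,"az":0,"claw":3},
    {"tx":4.46,"ty":0.25,"tz":8.17,"ax":0,"ay":0,"az":0,"claw":3},
    {"tx":4.46,"ty":0.25,"tz":8.17,"ax":0,"ay":0,"az":0,"claw":3},
    {"tx":4.46,"ty":0.25,"tz":8.17,"ax":0,"ay":0,"az":0,"claw":3},
    {"tx":4.46,"ty":0.25,"tz":8.17,"ax":0,"ay":0,"az":0,"claw":3}
  ],
  "newtons": 58
}}

```text
time: 32.55
tcp_pos: [0.4088, -0.1355, 0.0226]
tool_rot: [-3.139, 0.491, -2.897]
force: [-0.5, -0.9, 0.9]
width: 0.431
finger_force: 57.7
```

Run:
```python
from h import *
f=cur(.001); seq(f,(f[0]+[0.01,0,.08],f[1]),(f[0]+[0.04,0,.15],tool(0,14,1)))
```

```text
t 32.55 p [ 0.4088 -0.1355  0.0226] z [ 0.458  0.112 -0.882] y [-0.241  0.971 -0.002] q [-0.7  -0.72  2.34  0.41  1.24 -2.59] F [-0.52 -0.88  0.92] w 38.0 ff 57.7
t -4.63 -0.26 -6.6  a 0.0 0.0 0.0  rows 2
t -10.49 -0.99 -11.4  a -0.002 0.491 -0.001  rows 4
```

>>> {"method": "step_arm", "body": {
  "moves": [
    {"tx":-2.3,"ty":0,"tz":-3.3,"ax":0,"ay":0,"az":0,"claw":3},
    {"tx":-4.63,"ty":-0.26,"tz":-6.6,"ax":0,"ay":0,"az":0,"claw":3},
    {"tx":-7,"ty":-0.5,"tz":-9,"ax":0,"ay":0.491,"az":0,"claw":3},
    {"tx":-10.49,"ty":-0.99,"tz":-11.4,"ax":0,"ay":0.491,"az":0,"claw":3},
    {"tx":-10.49,"ty":-0.99,"tz":-11.4,"ax":0,"ay":0.491,"az":0,"claw":3},
    {"tx":-10.49,"ty":-0.99,"tz":-11.4,"ax":0,"ay":0.491,"az":0,"claw":3},
    {"tx":-10.49,"ty":-0.99,"tz":-11.4,"ax":0,"ay":0.491,"az":0,"claw":3},
    {"tx":-10.49,"ty":-0.99,"tz":-11.4,"ax":0,"ay":0.491,"az":0,"claw":3},
    {"tx":-10.49,"ty":-0.99,"tz":-11.4,"ax":0,"ay":0.491,"az":0,"claw":3}
  ]
}}

```text
time: 33.3
tcp_pos: [0.448, -0.1349, 0.1707]
tool_rot: [3.141, -0.001, -2.898]
force: [0.7, -0.4, -3.7]
width: 0.436
finger_force: 57.7
```

```bash
timeout 300 python3 - <<'E'
from k import *
f=cur(.001)
F=[]
for i in range(6): robot.snapshot('side'); F.append(robot.read_state()['force'][2])
print(np.round(F,2),np.mean(F)/9.81)
v=np.array([np.sin(.105),np.cos(.105),0]); tc=np.array([.560,.275,.018]); pf=tc-.07*v+[0,0,.063]; Tf=tool(66,84,-1); print('tray',pf,*ik(pf,Tf),*ik(pf+[0,0,.11],Tf))
for az in(-5,-30,20,40):
  pc=np.array([.5,-.343,.005+.063]); Tf=tool(66,az,-1); print('crate',az,*ik(pc,Tf),*ik(pc+[0,0,.11],Tf))
E
```

```text
t 33.3 p [ 0.448  -0.1349  0.1707] z [-0.001  0.    -1.   ] y [-0.241  0.97   0.001] q [-0.37 -0.27  1.7   0.    1.72 -2.18] F [ 0.71 -0.36 -3.73] w 38.4 ff 57.7
[-3.48 -5.21 -5.14 -4.8  -3.96 -4.03] -0.45233712186196584
tray [0.5526635  0.20538552 0.081     ] [-0.24  0.13  1.85  1.13  1.52 -0.43] 0.0 [-0.24 -0.01  1.78  1.13  1.61 -0.24] 0.0
crate -5 [-1.09 -0.28  2.27  1.35  0.91 -0.22] 0.0 [-1.09 -0.46  2.19  1.17  1.    0.09] 0.0
crate -30 [-0.78 -0.55  2.45  1.19  0.26  0.28] 0.0 [-0.78 -0.73  2.35  0.57  0.45  0.93] 0.0
crate 20 [-1.18  0.07  1.95  1.2   1.36 -0.4 ] 0.0 [-1.18 -0.09  1.88  1.17  1.45 -0.19] 0.0
crate 40 [-1.16  0.32  1.66  1.07  1.65 -0.49] 0.0 [-1.16  0.19  1.6   1.09  1.74 -0.32] 0.0
```

```bash
timeout 300 python3 - <<'E'
from k import *
F=[]
for i in range(24): robot.snapshot('side'); F.append(robot.read_state()['force'][2])
print(np.mean(F)/9.81,np.std(F))
f=cur(.001)
v=np.array([np.sin(.105),np.cos(.105),0]); tc=np.array([.560,.275,.018]); pf=tc-.072*v+[0,0,.063]; Tf=tool(66,84,-1); print(pf)
seq(f,([.49,0.0,.2],tool(0,-45,1)),([.53,.07,.22],tool(0,-96,1)))
seq(cmd(),(pf+[0,0,.11],Tf),(pf+[0,0,.008],Tf))
E
```

```text
-0.4205055027927018 0.5980172971206731
t 34.8 p [ 0.4487 -0.1352  0.1721] z [-0.    -0.001 -1.   ] y [-0.241  0.97  -0.001] q [-0.36 -0.27  1.69 -0.    1.72 -2.18] F [-0.78 -0.29 -5.11] w 38.1 ff 57.7
[0.55245388 0.20339654 0.081     ]
t -7.27 12.12 -2.71  a -0.002 0.0 1.029  rows 9
t -12.84 17.95 -4.72  a -0.002 0.001 1.919  rows 8
t 13.5 0.83 2.91  a 0.0 1.151 0.0  rows 10
t 13.5 0.83 13.11  a 0.0 1.151 0.0  rows 3
```

Weight over 31 readings is about 427 g, with a standard error near 11 g, so it's light and goes in the crate.

```bash
timeout 300 python3 - <<'E'
from k import *
f=cur(.001); f=(np.array([.4485,-.135,.172]),tool(0,14,1))
pc=np.array([.510,-.344,.005+.063]); Tf=tool(66,-5,-1)
for w in[([.45,-.2,.21],tool(0,-90,1)),([.42,-.33,.22],tool(0,-185,1)),(pc+[0,0,.11],Tf)]: print(*ik(np.array(w[0]),w[1]))
seq(f,([.45,-.2,.21],tool(0,-40,1)),([.45,-.24,.22],tool(0,-95,1)))
seq(cmd(),([.42,-.3,.22],tool(0,-140,1)),([.42,-.342,.22],tool(0,-185,1)))
seq(cmd(),(pc+[0,0,.11],Tf),(pc+[0,0,.008],Tf))
E
```

```text
t 34.8 p [ 0.4487 -0.1352  0.1721] z [-0.    -0.001 -1.   ] y [-0.241  0.97  -0.001] q [-0.36 -0.27  1.69 -0.    1.72 -2.18] F [-0.78 -0.29 -5.11] w 38.1 ff 57.7
[-0.49 -0.2   1.57 -0.    1.77 -0.49] 0.0
[-0.73 -0.09  1.45 -0.    1.78  0.93] 0.0
[-1.07 -0.44  2.17  1.17  0.97  0.09] 0.0
t 1.43 -6.34 -3.8  a 0.0 0.0 0.942  rows 8
t 2.39 -10.22 -4.8  a 0.0 0.0 1.902  rows 8
t -6.24 -2.47 -0.0  a 0.0 0.0 0.786  rows 7
t -10.43 -2.11 -0.0  a 0.0 0.0 1.571  rows 7
t 8.99 -0.59 4.2  a -0.0 1.152 0.0  rows 10
t 8.99 -0.59 14.4  a -0.0 1.152 0.0  rows 3
```

>>> {"method": "step_arm", "body": {
  "moves": [
    {"tx":0.5,"ty":-2,"tz":-3,"ax":0,"ay":0,"az":0.942,"claw":3},
    {"tx":1.43,"ty":-6.34,"tz":-3.8,"ax":0,"ay":0,"az":0.942,"claw":3},
    {"tx":1.43,"ty":-6.34,"tz":-3.8,"ax":0,"ay":0,"az":0.942,"claw":3},
    {"tx":1.43,"ty":-6.34,"tz":-3.8,"ax":0,"ay":0,"az":0.942,"claw":3},
    {"tx":1.43,"ty":-6.34,"tz":-3.8,"ax":0,"ay":0,"az":0.942,"claw":3},
    {"tx":1.43,"ty":-6.34,"tz":-3.8,"ax":0,"ay":0,"az":0.942,"claw":3},
    {"tx":1.43,"ty":-6.34,"tz":-3.8,"ax":0,"ay":0,"az":0.942,"claw":3},
    {"tx":1.43,"ty":-6.34,"tz":-3.8,"ax":0,"ay":0,"az":0.942,"claw":3},
    {"tx":2.39,"ty":-10.22,"tz":-4.8,"ax":0,"ay":0,"az":1.902,"claw":3},
    {"tx":2.39,"ty":-10.22,"tz":-4.8,"ax":0,"ay":0,"az":1.902,"claw":3},
    {"tx":2.39,"ty":-10.22,"tz":-4.8,"ax":0,"ay":0,"az":1.902,"claw":3},
    {"tx":2.39,"ty":-10.22,"tz":-4.8,"ax":0,"ay":0,"az":1.902,"claw":3},
    {"tx":2.39,"ty":-10.22,"tz":-4.8,"ax":0,"ay":0,"az":1.902,"claw":3},
    {"tx":2.39,"ty":-10.22,"tz":-4.8,"ax":0,"ay":0,"az":1.902,"claw":3},
    {"tx":2.39,"ty":-10.22,"tz":-4.8,"ax":0,"ay":0,"az":1.902,"claw":3},
    {"tx":2.39,"ty":-10.22,"tz":-4.8,"ax":0,"ay":0,"az":1.902,"claw":3},
    {"tx":2.39,"ty":-10.22,"tz":-4.8,"ax":0,"ay":0,"az":1.902,"claw":3}
  ]
}}

```text
time: 36.22
tcp_pos: [0.4502, -0.2401, 0.2202]
tool_rot: [-3.141, 0.001, 1.48]
force: [0.5, -0.2, -4.1]
width: 0.434
finger_force: 58.0
```

>>> {"method": "step_arm", "body": {
  "moves": [
    {"tx":-6.24,"ty":-2.47,"tz":0,"ax":0,"ay":0,"az":0.786,"claw":3},
    {"tx":-6.24,"ty":-2.47,"tz":0,"ax":0,"ay":0,"az":0.786,"claw":3},
    {"tx":-6.24,"ty":-2.47,"tz":0,"ax":0,"ay":0,"az":0.786,"claw":3},
    {"tx":-6.24,"ty":-2.47,"tz":0,"ax":0,"ay":0,"az":0.786,"claw":3},
    {"tx":-6.24,"ty":-2.47,"tz":0,"ax":0,"ay":0,"az":0.786,"claw":3},
    {"tx":-6.24,"ty":-2.47,"tz":0,"ax":0,"ay":0,"az":0.786,"claw":3},
    {"tx":-6.24,"ty":-2.47,"tz":0,"ax":0,"ay":0,"az":0.786,"claw":3},
    {"tx":-10.43,"ty":-2.11,"tz":0,"ax":0,"ay":0,"az":1.571,"claw":3},
    {"tx":-10.43,"ty":-2.11,"tz":0,"ax":0,"ay":0,"az":1.571,"claw":3},
    {"tx":-10.43,"ty":-2.11,"tz":0,"ax":0,"ay":0,"az":1.571,"claw":3},
    {"tx":-10.43,"ty":-2.11,"tz":0,"ax":0,"ay":0,"az":1.571,"claw":3},
    {"tx":-10.43,"ty":-2.11,"tz":0,"ax":0,"ay":0,"az":1.571,"claw":3},
    {"tx":-10.43,"ty":-2.11,"tz":0,"ax":0,"ay":0,"az":1.571,"claw":3},
    {"tx":-10.43,"ty":-2.11,"tz":0,"ax":0,"ay":0,"az":1.571,"claw":3},
    {"tx":-10.43,"ty":-2.11,"tz":0,"ax":0,"ay":0,"az":1.571,"claw":3},
    {"tx":-10.43,"ty":-2.11,"tz":0,"ax":0,"ay":0,"az":1.571,"claw":3}
  ]
}}

```text
time: 37.55
tcp_pos: [0.4201, -0.3422, 0.2204]
tool_rot: [3.14, 0.0, -0.084]
force: [-0.9, -0.0, -4.0]
width: 0.434
finger_force: 58.0
```

>>> {"method": "step_arm", "body": {
  "moves": [
    {"tx":3,"ty":0,"tz":0,"ax":0,"ay":1.152,"az":0,"claw":3},
    {"tx":6,"ty":0,"tz":1,"ax":0,"ay":1.152,"az":0,"claw":3},
    {"tx":8.99,"ty":-0.59,"tz":2,"ax":0,"ay":1.152,"az":0,"claw":3},
    {"tx":8.99,"ty":-0.59,"tz":4.2,"ax":0,"ay":1.152,"az":0,"claw":3},
    {"tx":8.99,"ty":-0.59,"tz":4.2,"ax":0,"ay":1.152,"az":0,"claw":3},
    {"tx":8.99,"ty":-0.59,"tz":4.2,"ax":0,"ay":1.152,"az":0,"claw":3},
    {"tx":8.99,"ty":-0.59,"tz":4.2,"ax":0,"ay":1.152,"az":0,"claw":3},
    {"tx":8.99,"ty":-0.59,"tz":4.2,"ax":0,"ay":1.152,"az":0,"claw":3},
    {"tx":8.99,"ty":-0.59,"tz":4.2,"ax":0,"ay":1.152,"az":0,"claw":3},
    {"tx":8.99,"ty":-0.59,"tz":4.2,"ax":0,"ay":1.152,"az":0,"claw":3},
    {"tx":8.99,"ty":-0.59,"tz":4.2,"ax":0,"ay":1.152,"az":0,"claw":3},
    {"tx":8.99,"ty":-0.59,"tz":4.2,"ax":0,"ay":1.152,"az":0,"claw":3}
  ]
}}

```text
time: 38.55
tcp_pos: [0.5095, -0.3443, 0.1774]
tool_rot: [3.135, -1.149, -0.082]
force: [0.1, -0.3, -4.5]
width: 0.429
finger_force: 58.0
```

Run:
```python
from h import *
f=cur(.001); q=f[0]
c,p,d=snap('wrist','w10'); W=cloud(c,d); z=W[...,2]
for r in(.010,.014):
  m=(z>q[2]+.005)&(z<q[2]+.05)&(abs(W[...,0]-q[0]-.003)<r)&(abs(W[...,1]-q[1])<r); P=W[m]; n=np.linalg.svd(P-P.mean(0),full_matrices=False)[2][2]; print(m.sum(),(n*np.sign(n[2])).round(3),P.mean(0).round(4),P[:,2].std())
pc=np.array([.510,-.344,.005+.063]); seq(f,(pc+[0,0,.008],tool(66,-5,-1)))
```

```text
t 38.55 p [ 0.5095 -0.3443  0.1774] z [ 0.909 -0.081 -0.409] y [-0.087 -0.996  0.003] q [-1.08 -0.44  2.16  1.17  0.98  0.1 ] F [ 0.06 -0.31 -4.52] w 37.8 ff 58.0
1769 [-0.007  0.009  1.   ] [ 0.5118 -0.3442  0.1982] 0.0005294786351077852
3456 [-0.003  0.008  1.   ] [ 0.5113 -0.3441  0.1979] 0.0006064833397689273
t -9.33 -0.06 4.23  a 0.001 0.003 0.002  rows 3
```

>>> {"method": "step_arm", "body": {
  "moves": [
    {"tx":-3.1,"ty":0,"tz":1.4,"ax":0,"ay":0,"az":0,"claw":3},
    {"tx":-6.2,"ty":0,"tz":2.8,"ax":0,"ay":0,"az":0,"claw":3},
    {"tx":-8.8,"ty":0,"tz":4,"ax":0,"ay":0,"az":0,"claw":3},
    {"tx":-9.33,"ty":-0.06,"tz":4.23,"ax":0,"ay":0,"az":0,"claw":3},
    {"tx":-9.6,"ty":-0.06,"tz":4.35,"ax":0,"ay":0,"az":0,"claw":3},
    {"tx":-9.6,"ty":-0.06,"tz":4.35,"ax":0,"ay":0,"az":0,"claw":3},
    {"tx":-9.6,"ty":-0.06,"tz":4.35,"ax":0,"ay":0,"az":0,"claw":3}
  ]
}}

```text
time: 39.18
tcp_pos: [0.5118, -0.345, 0.0763]
tool_rot: [3.13, -1.154, -0.077]
force: [-0.6, -0.1, -3.8]
width: 0.431
finger_force: 58.0
```

>>> {"method": "step_arm", "body": {
  "moves": [
    {"tx":-0.15,"ty":0,"tz":0.07,"ax":0,"ay":0,"az":0,"claw":3},
    {"tx":-0.25,"ty":0,"tz":0.11,"ax":0,"ay":0,"az":0,"claw":3},
    {"tx":-0.25,"ty":0,"tz":0.11,"ax":0,"ay":0,"az":0,"claw":3}
  ]
}}

```text
time: 39.43
tcp_pos: [0.511, -0.3443, 0.0715]
tool_rot: [3.134, -1.153, -0.081]
force: [0.5, -0.1, -5.4]
width: 0.429
finger_force: 58.0
```

>>> {"method": "step_arm", "body": {
  "moves": [
    {"tx":-0.15,"ty":0,"tz":0.07,"ax":0,"ay":0,"az":0,"claw":3},
    {"tx":-0.22,"ty":0,"tz":0.1,"ax":0,"ay":0,"az":0,"claw":3},
    {"tx":-0.22,"ty":0,"tz":0.1,"ax":0,"ay":0,"az":0,"claw":3}
  ]
}}

```text
time: 39.68
tcp_pos: [0.5114, -0.3445, 0.0702]
tool_rot: [3.136, -1.155, -0.083]
force: [-4.1, 0.7, 4.1]
width: 0.43
finger_force: 58.0
```

>>> {"method": "step_arm", "body": {
  "moves": [
    {"tx":0,"ty":0,"tz":0,"ax":0,"ay":0,"az":0,"claw":4.5},
    {"tx":0,"ty":0,"tz":0,"ax":0,"ay":0,"az":0,"claw":6},
    {"tx":0,"ty":0,"tz":0,"ax":0,"ay":0,"az":0,"claw":6},
    {"tx":0,"ty":0,"tz":0,"ax":0,"ay":0,"az":0,"claw":6},
    {"tx":0,"ty":0,"tz":-2,"ax":0,"ay":0,"az":0,"claw":6},
    {"tx":0,"ty":0,"tz":-5,"ax":0,"ay":0,"az":0,"claw":6},
    {"tx":2,"ty":0,"tz":-8,"ax":0,"ay":0,"az":0,"claw":6},
    {"tx":5,"ty":0,"tz":-10,"ax":0,"ay":0,"az":0,"claw":6},
    {"tx":8,"ty":0,"tz":-10,"ax":0,"ay":0,"az":0,"claw":6},
    {"tx":8,"ty":0,"tz":-10,"ax":0,"ay":0,"az":0,"claw":6}
  ]
}}

```text
time: 40.52
tcp_pos: [0.4533, -0.3407, 0.1906]
tool_rot: [3.115, -1.159, -0.065]
force: [0.3, -0.7, 1.2]
width: 0.683
finger_force: 0.0
```

```bash
timeout 200 python3 - <<'E'
from k import *
f=cur(.001); topcheck('w11',.08,.1,(.513,-.344),.032)
snap('side','side11'); snap('top','top11')
d=np.array([np.cos(.105),-np.sin(.105)]); hp=np.array([.3964,.292])
seq(f,([.42,-.25,.24],tool(0,-185,1)),([.42,-.1,.24],tool(0,-140,1)))
seq(cmd(),([.33,.27,.24],tool(0,-96,1)))
E
```

```text
t 40.52 p [ 0.4533 -0.3407  0.1906] z [ 0.912 -0.086 -0.4  ] y [-0.09  -0.996  0.011] q [-1.22 -0.57  2.24  1.16  1.12  0.09] F [ 0.28 -0.71  1.18] w 60.1 ff 0.0
2362 [ 513.4 -345.1] [38.2 38.5] z 0.0901 n [-0.085  0.007  0.996]
t 2.88 -8.68 -5.76  a 0.011 -1.159 0.004  rows 10
t 2.49 -23.62 -7.05  a 0.464 -1.092 -0.69  rows 7
t 16.89 -34.13 -0.02  a 0.0 0.001 -0.768  rows 10
```

View pics/side11.png

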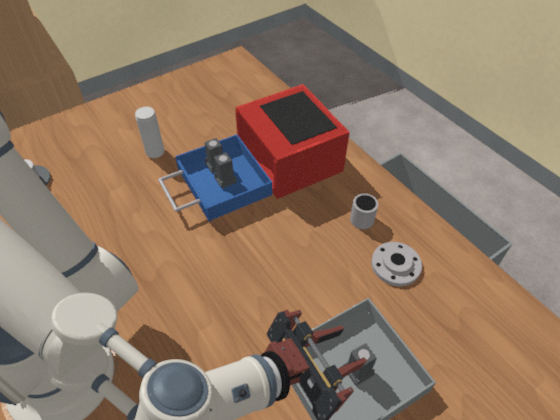

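View pics/top11.png

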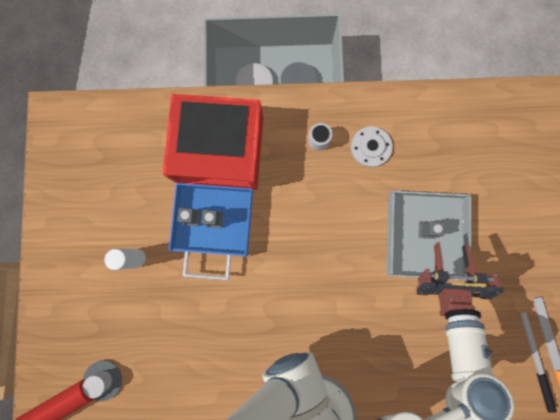

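Both tray castings and the crate casting are standing, and no others are on the bench. Now I'll go in front of the handle and push it with closed fingers.

```bash
timeout 200 python3 - <<'E'
from k import *
f=cur(.001)
seq(f,([.42,-.22,.24],tool(0,-185,1)),([.42,-.1,.24],tool(0,-140,1)))
seq(cmd(),([.38,.1,.24],tool(0,-70,1)),([.348,.297,.2],tool(0,-6,1)))
for w in[([.38,.1,.24],tool(0,-70,1)),([.348,.297,.2],tool(0,-6,1)),([.348,.297,.05],tool(0,-6,1)),([.58,.273,.05],tool(0,-6,1))]: print(*ik(np.array(w[0]),w[1]))
E
```

```text
t 40.67 p [ 0.4522 -0.3382  0.1813] z [ 0.91  -0.08  -0.407] y [-0.087 -0.996  0.002] q [-1.22 -0.57  2.24  1.16  1.12  0.08] F [-0.63 -0.17  0.82] w 59.8 ff 0.0
t 3.56 -11.49 -6.23  a 0.002 -1.151 0.001  rows 10
t 3.16 -23.44 -7.19  a 0.453 -1.088 -0.694  rows 7
t 9.8 -17.89 0.0  a -0.0 -0.0 -1.221  rows 10
t 20.01 -35.04 4.01  a 0.0 -0.0 -2.338  rows 9
[ 0.17 -0.47  1.73 -0.    1.88 -0.18] 0.0
[ 0.63 -0.3   1.67 -0.    1.77 -0.83] 0.0
[ 0.63 -0.26  1.91 -0.    1.49 -0.83] 0.0
[ 0.39  0.24  1.42 -0.    1.49 -1.08] 0.0
```

>>> {"method": "step_arm", "body": {
  "moves": [
    {"tx":2,"ty":0,"tz":-3,"ax":0,"ay":0,"az":0,"claw":6},
    {"tx":3.56,"ty":-3,"tz":-6.23,"ax":0,"ay":-1.151,"az":0,"claw":6},
    {"tx":3.56,"ty":-6,"tz":-6.23,"ax":0,"ay":-1.151,"az":0,"claw":3},
    {"tx":3.56,"ty":-9,"tz":-6.23,"ax":0,"ay":-1.151,"az":0,"claw":0.2},
    {"tx":3.56,"ty":-11.49,"tz":-6.23,"ax":0,"ay":-1.151,"az":0,"claw":0.2},
    {"tx":3.56,"ty":-11.49,"tz":-6.23,"ax":0,"ay":-1.151,"az":0,"claw":0.2},
    {"tx":3.56,"ty":-11.49,"tz":-6.23,"ax":0,"ay":-1.151,"az":0,"claw":0.2},
    {"tx":3.56,"ty":-11.49,"tz":-6.23,"ax":0,"ay":-1.151,"az":0,"claw":0.2},
    {"tx":3.56,"ty":-11.49,"tz":-6.23,"ax":0,"ay":-1.151,"az":0,"claw":0.2},
    {"tx":3.56,"ty":-11.49,"tz":-6.23,"ax":0,"ay":-1.151,"az":0,"claw":0.2},
    {"tx":3.56,"ty":-11.49,"tz":-6.23,"ax":0,"ay":-1.151,"az":0,"claw":0.2},
    {"tx":3.16,"ty":-23.44,"tz":-7.19,"ax":0.453,"ay":-1.088,"az":-0.694,"claw":0.2},
    {"tx":3.16,"ty":-23.44,"tz":-7.19,"ax":0.453,"ay":-1.088,"az":-0.694,"claw":0.2},
    {"tx":3.16,"ty":-23.44,"tz":-7.19,"ax":0.453,"ay":-1.088,"az":-0.694,"claw":0.2},
    {"tx":3.16,"ty":-23.44,"tz":-7.19,"ax":0.453,"ay":-1.088,"az":-0.694,"claw":0.2},
    {"tx":3.16,"ty":-23.44,"tz":-7.19,"ax":0.453,"ay":-1.088,"az":-0.694,"claw":0.2},
    {"tx":3.16,"ty":-23.44,"tz":-7.19,"ax":0.453,"ay":-1.088,"az":-0.694,"claw":0.2},
    {"tx":3.16,"ty":-23.44,"tz":-7.19,"ax":0.453,"ay":-1.088,"az":-0.694,"claw":0.2},
    {"tx":3.16,"ty":-23.44,"tz":-7.19,"ax":0.453,"ay":-1.088,"az":-0.694,"claw":0.2},
    {"tx":3.16,"ty":-23.44,"tz":-7.19,"ax":0.453,"ay":-1.088,"az":-0.694,"claw":0.2}
  ],
  "newtons": 20
}}

```text
time: 42.33
tcp_pos: [0.4198, -0.1001, 0.2376]
tool_rot: [-3.138, 0.001, 0.697]
force: [-0.3, -0.3, -0.8]
width: 0.026
finger_force: 0.0
```

>>> {"method": "step_arm", "body": {
  "moves": [
    {"tx":9.8,"ty":-17.89,"tz":0,"ax":0,"ay":0,"az":-1.221,"claw":0.2},
    {"tx":9.8,"ty":-17.89,"tz":0,"ax":0,"ay":0,"az":-1.221,"claw":0.2},
    {"tx":9.8,"ty":-17.89,"tz":0,"ax":0,"ay":0,"az":-1.221,"claw":0.2},
    {"tx":9.8,"ty":-17.89,"tz":0,"ax":0,"ay":0,"az":-1.221,"claw":0.2},
    {"tx":9.8,"ty":-17.89,"tz":0,"ax":0,"ay":0,"az":-1.221,"claw":0.2},
    {"tx":9.8,"ty":-17.89,"tz":0,"ax":0,"ay":0,"az":-1.221,"claw":0.2},
    {"tx":9.8,"ty":-17.89,"tz":0,"ax":0,"ay":0,"az":-1.221,"claw":0.2},
    {"tx":9.8,"ty":-17.89,"tz":0,"ax":0,"ay":0,"az":-1.221,"claw":0.2},
    {"tx":9.8,"ty":-17.89,"tz":0,"ax":0,"ay":0,"az":-1.221,"claw":0.2},
    {"tx":9.8,"ty":-17.89,"tz":0,"ax":0,"ay":0,"az":-1.221,"claw":0.2},
    {"tx":20.01,"ty":-35.04,"tz":0,"ax":0,"ay":0,"az":-2.338,"claw":0.2},
    {"tx":20.01,"ty":-35.04,"tz":0,"ax":0,"ay":0,"az":-2.338,"claw":0.2},
    {"tx":20.01,"ty":-35.04,"tz":0,"ax":0,"ay":0,"az":-2.338,"claw":0.2},
    {"tx":20.01,"ty":-35.04,"tz":0,"ax":0,"ay":0,"az":-2.338,"claw":0.2},
    {"tx":20.01,"ty":-35.04,"tz":0,"ax":0,"ay":0,"az":-2.338,"claw":0.2},
    {"tx":20.01,"ty":-35.04,"tz":4,"ax":0,"ay":0,"az":-2.338,"claw":0.2},
    {"tx":20.01,"ty":-35.04,"tz":4,"ax":0,"ay":0,"az":-2.338,"claw":0.2},
    {"tx":20.01,"ty":-35.04,"tz":4,"ax":0,"ay":0,"az":-2.338,"claw":0.2},
    {"tx":20.01,"ty":-35.04,"tz":4,"ax":0,"ay":0,"az":-2.338,"claw":0.2},
    {"tx":20.01,"ty":-35.04,"tz":4,"ax":0,"ay":0,"az":-2.338,"claw":0.2}
  ]
}}

```text
time: 44.0
tcp_pos: [0.3481, 0.2966, 0.1983]
tool_rot: [-3.141, -0.002, 3.039]
force: [-0.0, 0.7, -0.9]
width: 0.021
finger_force: 0.0
```

```bash
timeout 200 python3 - <<'E'
from k import *
f=cur(.001)
c,p,d=snap('top','top12'); W=cloud(c,d); z=W[...,2]; m=(z>.03)&(z<.06)&(abs(W[...,1]-.29)<.07)&(W[...,0]>.38)&(W[...,0]<.45)&(np.ptp(p.astype(int),axis=-1)<40); print(m.sum(),cv2.minAreaRect((W[m][:,:2]*1000).astype(np.float32)) if m.sum()>10 else '')
seq(f,([.355,.2963,.2],tool(0,-6,1)),([.355,.2963,.051],tool(0,-6,1)))
E
```

```text
t 44.0 p [0.3481 0.2966 0.1983] z [-0.002 -0.001 -1.   ] y [ 0.102  0.995 -0.001] q [ 0.63 -0.3   1.67  0.    1.77 -0.84] F [-0.04  0.68 -0.94] w 1.9 ff 0.0
258 ((420.29278564453125, 286.25506591796875), (130.0723876953125, 58.1053581237793), 89.09445190429688)
t -0.69 0.04 -0.07  a -0.001 -0.002 0.002  rows 1
t -0.72 0.05 14.83  a -0.001 -0.002 0.002  rows 4
```

>>> {"method": "step_arm", "body": {
  "moves": [
    {"tx":-0.69,"ty":0,"tz":4,"ax":0,"ay":0,"az":0,"claw":0.2},
    {"tx":-0.69,"ty":0,"tz":8,"ax":0,"ay":0,"az":0,"claw":0.2},
    {"tx":-0.69,"ty":0,"tz":12,"ax":0,"ay":0,"az":0,"claw":0.2},
    {"tx":-0.69,"ty":0,"tz":14.8,"ax":0,"ay":0,"az":0,"claw":0.2},
    {"tx":-0.69,"ty":0,"tz":14.8,"ax":0,"ay":0,"az":0,"claw":0.2},
    {"tx":-1.5,"ty":0,"tz":14.8,"ax":0,"ay":0,"az":0,"claw":0.2},
    {"tx":-2.2,"ty":0,"tz":14.8,"ax":0,"ay":0,"az":0,"claw":0.2},
    {"tx":-2.7,"ty":0,"tz":14.8,"ax":0,"ay":0,"az":0,"claw":0.2},
    {"tx":-3.1,"ty":0,"tz":14.8,"ax":0,"ay":0,"az":0,"claw":0.2},
    {"tx":-3.5,"ty":0,"tz":14.8,"ax":0,"ay":0,"az":0,"claw":0.2},
    {"tx":-4,"ty":0,"tz":14.8,"ax":0,"ay":0,"az":0,"claw":0.2},
    {"tx":-4.6,"ty":0,"tz":14.8,"ax":0,"ay":0,"az":0,"claw":0.2},
    {"tx":-5.2,"ty":0,"tz":14.8,"ax":0,"ay":0,"az":0,"claw":0.2},
    {"tx":-5.8,"ty":0,"tz":14.8,"ax":0,"ay":0,"az":0,"claw":0.2}
  ]
}}

```text
time: 45.22
tcp_pos: [0.4067, 0.2908, 0.0519]
tool_rot: [3.141, 0.0, 3.036]
force: [-3.1, 1.1, 2.3]
width: 0.02
finger_force: 1.3
```

>>> {"method": "step_arm", "body": {
  "moves": [
    {"tx":-0.5,"ty":0,"tz":0,"ax":0,"ay":0,"az":0,"claw":0.2},
    {"tx":-1.1,"ty":0,"tz":0,"ax":0,"ay":0,"az":0,"claw":0.2},
    {"tx":-1.8,"ty":0,"tz":0,"ax":0,"ay":0,"az":0,"claw":0.2},
    {"tx":-2.5,"ty":0,"tz":0,"ax":0,"ay":0,"az":0,"claw":0.2},
    {"tx":-3.2,"ty":0,"tz":0,"ax":0,"ay":0,"az":0,"claw":0.2},
    {"tx":-3.9,"ty":0,"tz":0,"ax":0,"ay":0,"az":0,"claw":0.2},
    {"tx":-4.6,"ty":0,"tz":0,"ax":0,"ay":0,"az":0,"claw":0.2},
    {"tx":-5.3,"ty":0,"tz":0,"ax":0,"ay":0,"az":0,"claw":0.2},
    {"tx":-6,"ty":0,"tz":0,"ax":0,"ay":0,"az":0,"claw":0.2},
    {"tx":-6.7,"ty":0,"tz":0,"ax":0,"ay":0,"az":0,"claw":0.2},
    {"tx":-7.4,"ty":0,"tz":0,"ax":0,"ay":0,"az":0,"claw":0.2},
    {"tx":-8.1,"ty":0,"tz":0,"ax":0,"ay":0,"az":0,"claw":0.2},
    {"tx":-8.8,"ty":0,"tz":0,"ax":0,"ay":0,"az":0,"claw":0.2},
    {"tx":-9.5,"ty":0,"tz":0,"ax":0,"ay":0,"az":0,"claw":0.2},
    {"tx":-10.2,"ty":0,"tz":0,"ax":0,"ay":0,"az":0,"claw":0.2},
    {"tx":-10.9,"ty":0,"tz":0,"ax":0,"ay":0,"az":0,"claw":0.2},
    {"tx":-11.5,"ty":0,"tz":0,"ax":0,"ay":0,"az":0,"claw":0.2},
    {"tx":-12,"ty":0,"tz":0,"ax":0,"ay":0,"az":0,"claw":0.2},
    {"tx":-12,"ty":0,"tz":0,"ax":0,"ay":0,"az":0,"claw":0.2}
  ]
}}

```text
time: 46.8
tcp_pos: [0.5267, 0.2774, 0.0517]
tool_rot: [-3.141, 0.002, 3.035]
force: [0.9, -0.4, -0.5]
width: 0.021
finger_force: 0.0
```

Run:
```python
from h import *
f=cur(); snap('side','side13'); cv2.imwrite('pics/z13.png',cv2.resize(cv2.imread('pics/side13.png')[60:260,120:400],None,fx=2.5,fy=2.5))
```

```text
t 46.8 p [0.5267 0.2774 0.0517] z [ 0.002 -0.    -1.   ] y [ 0.106  0.994 -0.   ] q [ 0.43  0.12  1.53 -0.    1.48 -1.04] F [ 0.95 -0.41 -0.54] w 1.8 ff 0.0
```

View pics/z13.png

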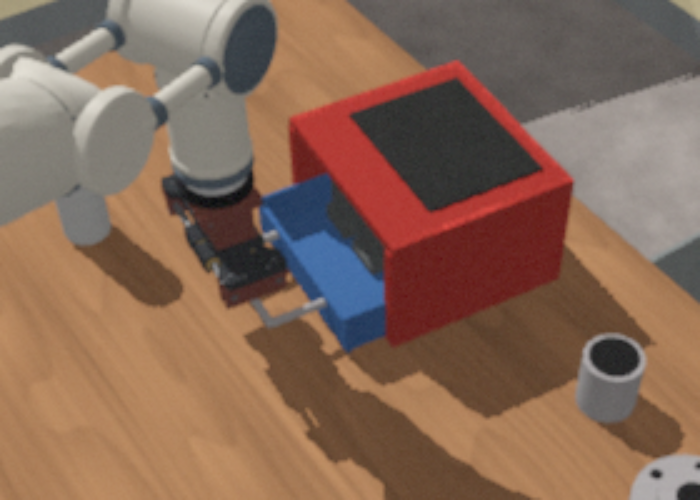

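The tray is moving in with the dark castings still standing at the opening (about 350,230). I'll push the rest slowly.

>>> {"method": "step_arm", "body": {
  "moves": [
    {"tx":-0.5,"ty":0,"tz":0,"ax":0,"ay":0,"az":0,"claw":0.2},
    {"tx":-1.1,"ty":0,"tz":0,"ax":0,"ay":0,"az":0,"claw":0.2},
    {"tx":-1.7,"ty":0,"tz":0,"ax":0,"ay":0,"az":0,"claw":0.2},
    {"tx":-2.3,"ty":0,"tz":0,"ax":0,"ay":0,"az":0,"claw":0.2},
    {"tx":-2.9,"ty":0,"tz":0,"ax":0,"ay":0,"az":0,"claw":0.2},
    {"tx":-3.5,"ty":0,"tz":0,"ax":0,"ay":0,"az":0,"claw":0.2},
    {"tx":-4,"ty":0,"tz":0,"ax":0,"ay":0,"az":0,"claw":0.2},
    {"tx":-4.4,"ty":0,"tz":0,"ax":0,"ay":0,"az":0,"claw":0.2},
    {"tx":-4.8,"ty":0,"tz":0,"ax":0,"ay":0,"az":0,"claw":0.2},
    {"tx":-5,"ty":0,"tz":0,"ax":0,"ay":0,"az":0,"claw":0.2},
    {"tx":-5,"ty":0,"tz":0,"ax":0,"ay":0,"az":0,"claw":0.2}
  ]
}}

```text
time: 47.77
tcp_pos: [0.576, 0.2729, 0.0518]
tool_rot: [3.14, 0.001, 3.036]
force: [0.2, -0.6, 0.1]
width: 0.022
finger_force: 0.0
```

>>> {"method": "step_arm", "body": {
  "moves": [
    {"tx":-0.2,"ty":0,"tz":0,"ax":0,"ay":0,"az":0,"claw":0.2},
    {"tx":-0.4,"ty":0,"tz":0,"ax":0,"ay":0,"az":0,"claw":0.2},
    {"tx":-0.4,"ty":0,"tz":0,"ax":0,"ay":0,"az":0,"claw":0.2}
  ]
}}

```text
time: 48.02
tcp_pos: [0.579, 0.2726, 0.0518]
tool_rot: [3.141, -0.0, 3.036]
force: [-3.3, -0.6, 1.1]
width: 0.019
finger_force: 1.5
```

>>> {"method": "step_arm", "body": {
  "moves": [
    {"tx":-0.15,"ty":0,"tz":0,"ax":0,"ay":0,"az":0,"claw":0.2},
    {"tx":-0.3,"ty":0,"tz":0,"ax":0,"ay":0,"az":0,"claw":0.2},
    {"tx":-0.3,"ty":0,"tz":0,"ax":0,"ay":0,"az":0,"claw":0.2}
  ]
}}

```text
time: 48.27
tcp_pos: [0.5793, 0.2726, 0.0519]
tool_rot: [3.142, -0.006, 3.037]
force: [-14.8, 0.1, 7.2]
width: 0.019
finger_force: 7.0
```

>>> {"method": "step_arm", "body": {
  "moves": [
    {"tx":-0.15,"ty":0,"tz":0,"ax":0,"ay":0,"az":0,"claw":0.2},
    {"tx":-0.3,"ty":0,"tz":0,"ax":0,"ay":0,"az":0,"claw":0.2},
    {"tx":-0.3,"ty":0,"tz":0,"ax":0,"ay":0,"az":0,"claw":0.2}
  ]
}}

```text
time: 48.52
tcp_pos: [0.5795, 0.2726, 0.0519]
tool_rot: [-3.14, -0.013, 3.038]
force: [-25.3, -1.2, 12.3]
width: 0.021
finger_force: 12.6
```

The stop is reached at TCP x = 0.5795; I expected about 0.58. I'll back off and check.

>>> {"method": "step_arm", "body": {
  "moves": [
    {"tx":0.6,"ty":0,"tz":0,"ax":0,"ay":0,"az":0,"claw":0.2},
    {"tx":3,"ty":0,"tz":0,"ax":0,"ay":0,"az":0,"claw":0.2},
    {"tx":6,"ty":0,"tz":0,"ax":0,"ay":0,"az":0,"claw":0.2},
    {"tx":10,"ty":0,"tz":-2,"ax":0,"ay":0,"az":0,"claw":0.2},
    {"tx":14,"ty":0,"tz":-6,"ax":0,"ay":0,"az":0,"claw":0.2},
    {"tx":18,"ty":0,"tz":-10,"ax":0,"ay":0,"az":0,"claw":0.2},
    {"tx":20,"ty":0,"tz":-14,"ax":0,"ay":0,"az":0,"claw":0.2},
    {"tx":20,"ty":0,"tz":-14,"ax":0,"ay":0,"az":0,"claw":0.2},
    {"tx":20,"ty":0,"tz":-14,"ax":0,"ay":0,"az":0,"claw":0.2}
  ]
}}

```text
time: 49.27
tcp_pos: [0.3859, 0.2948, 0.2002]
tool_rot: [3.132, 0.011, 3.038]
force: [0.9, 0.8, 0.8]
width: 0.028
finger_force: 0.0
```

Run:
```python
from h import *
f=cur()
c,p,d=snap('top','top14'); W=cloud(c,d); z=W[...,2]; p=p.astype(int)
m=(z>.03)&(z<.06)&(abs(W[...,1]-.27)<.075)&(W[...,0]>.55)&(W[...,0]<.66)&(np.ptp(p,axis=-1)<40); print(m.sum(),cv2.minAreaRect((W[m][:,:2]*1000).astype(np.float32)))
b=(p[...,2]>p[...,0]+40)&(W[...,0]>.5)&(W[...,1]>.1)&(W[...,1]<.42); print('blue',b.sum(),W[b][:,0].min())
c,p,d=snap('side','side14'); W=cloud(c,d); q=W[...,2]; m=(q>.08)&(q<.1)&(abs(W[...,0]-.513)<.03)&(abs(W[...,1]+.345)<.03); print('crate casting top',m.sum(),np.median(q[m]))
cv2.imwrite('pics/z14.png',np.hstack([cv2.resize(cv2.imread('pics/side14.png'),(400,300)),cv2.resize(cv2.imread('pics/top14.png'),(400,300))]))
snap('wrist','w14')
```

```text
t 49.27 p [0.3859 0.2948 0.2002] z [ 0.012  0.009 -1.   ] y [0.103 0.995 0.01 ] q [ 0.58 -0.24  1.62  0.    1.75 -0.89] F [0.92 0.79 0.8 ] w 2.5 ff 0.0
274 ((625.3572998046875, 266.3070068359375), (129.05532836914062, 69.45576477050781), 84.54528045654297)
blue 408 0.6495675657129109
crate casting top 388 0.08818774667263918
```

View pics/z14.png

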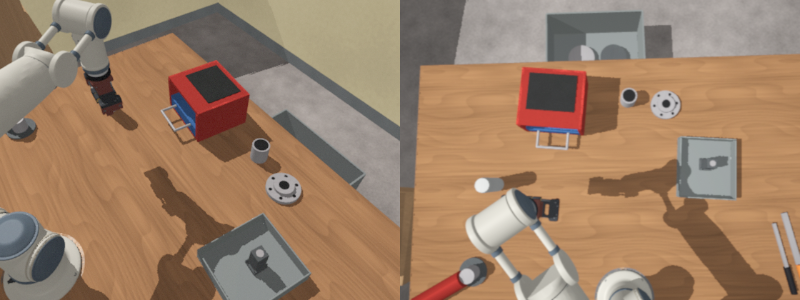

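The tray is home and the crate casting is standing. I'll tilt the wrist camera once to check the castings inside the unit.

```bash
timeout 200 python3 - <<'E'
from k import *
f=cur(.001)
for x,z,t in((.45,.2,40),(.45,.15,40),(.47,.15,45)): print(*ik(np.array([x,.287,z]),tool(t,-6,1)),*ik(np.array([x,.287,z]),tool(t,20,1)))
seq(f,([.45,.287,.15],tool(40,-6,1)))
E
```

```text
t 49.42 p [0.3866 0.2929 0.1919] z [ 0.003  0.002 -1.   ] y [0.105 0.994 0.002] q [ 0.58 -0.23  1.62 -0.    1.74 -0.89] F [-0.08 -0.16 -0.73] w 1.7 ff 0.0
[ 0.83 -0.49  1.95 -0.57  1.27 -0.58] 0.0 [ 0.61 -0.69  2.08 -0.19  1.08 -1.28] 0.0
[ 0.83 -0.48  2.03 -0.59  1.19 -0.53] 0.0 [ 0.61 -0.69  2.16 -0.2   0.99 -1.26] 0.0
[ 0.83 -0.47  2.06 -0.68  1.12 -0.46] 0.0 [ 0.59 -0.7   2.2  -0.22  0.88 -1.26] 0.0
t -6.35 0.07 4.31  a 0.001 -0.696 -0.001  rows 6
```

>>> {"method": "step_arm", "body": {
  "moves": [
    {"tx":-3,"ty":0,"tz":0,"ax":0,"ay":-0.696,"az":0,"claw":0.2},
    {"tx":-6.35,"ty":0,"tz":2,"ax":0,"ay":-0.696,"az":0,"claw":0.2},
    {"tx":-6.35,"ty":0,"tz":4.3,"ax":0,"ay":-0.696,"az":0,"claw":0.2},
    {"tx":-6.35,"ty":0,"tz":4.3,"ax":0,"ay":-0.696,"az":0,"claw":0.2},
    {"tx":-6.35,"ty":0,"tz":4.3,"ax":0,"ay":-0.696,"az":0,"claw":0.2},
    {"tx":-6.35,"ty":0,"tz":4.3,"ax":0,"ay":-0.696,"az":0,"claw":0.2},
    {"tx":-6.35,"ty":0,"tz":4.3,"ax":0,"ay":-0.696,"az":0,"claw":0.2},
    {"tx":-6.35,"ty":0,"tz":4.3,"ax":0,"ay":-0.696,"az":0,"claw":0.2}
  ]
}}

```text
time: 50.08
tcp_pos: [0.4485, 0.2859, 0.1461]
tool_rot: [-3.138, 0.692, 3.04]
force: [0.6, 0.8, -0.1]
width: 0.023
finger_force: 0.0
```

Run:
```python
from h import *
st(); c,p,d=snap('wrist','w15'); W=cloud(c,d); z=W[...,2]
u=np.array([np.cos(.105),-np.sin(.105)]); v=np.array([np.sin(.105),np.cos(.105)]); l=W[...,:2]-[.6596,.2645]; a=l@u; b=l@v
m=(a>.03)&(a<.16)&(z>.03)&(z<.12)
for lo,hi in((-.1,-.05),(-.04,.03),(.03,.1)):
  k=m&(b>lo)&(b<hi); print(k.sum(), np.percentile(z[k],[2,98]).round(3) if k.sum() else '', np.percentile(a[k],[2,50,98]).round(3) if k.sum() else '',np.percentile(b[k],[2,98]).round(3) if k.sum() else '')
```

```text
t 50.08 p [0.4485 0.2859 0.1461] z [ 0.635 -0.068 -0.77 ] y [ 0.104  0.995 -0.003] q [ 0.82 -0.48  2.03 -0.58  1.19 -0.53] F [ 0.56  0.76 -0.06] w 2.0 ff 0.0
0   
258 [0.031 0.104] [0.078 0.08  0.097] [-0.002  0.002]
849 [0.03  0.064] [0.076 0.081 0.095] [0.042 0.083]
```

View pics/w15.png

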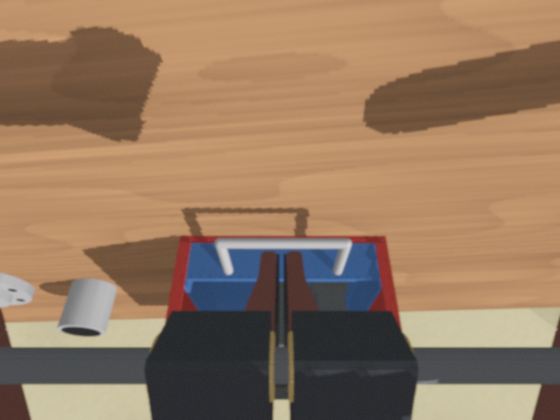

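The wrist view, upside down, shows the closed tray with vertical column faces behind it, near (335,297). Their depth is a constant 0.08 m over heights 0.03–0.10 m, so both castings are upright. I'll hand in the job.

```bash
python3 -c "
from station import robot; print(robot.close_job())"
```

```text
the job is handed in; nothing more can be done
None
```

The job is handed in: three castings were on the bench, two sound ones (about 540 g and 575 g) stand in the tray, which is pushed fully home, and the light one (about 427 g) stands in the scrap crate, with the other bench items left where they were.

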